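Fetch the long gas cell from behind the desiccant

ROBOT

A 6-joint arm with a two-finger parallel gripper is mounted at the origin on the work surface. World frame = base frame: x ahead of the robot, y to its left, z up, the work surface at z = 0. Lengths are in m, angles in rad, forces in N, time in s.
With the tool pointing down it reaches from about 0.425 to 0.95 m from the base axis. Payload 3.5 kg.
Tool frame: the origin (TCP) lies between the finger pads; the fingertips stand 14 mm ahead of it and the grasp point (between the pads) lies 5 mm behind it; z points along the fingers, y is the direction in which the jaws open and shut (so a half turn about z gives the same grasp; the last joint's range is limited). The gripper opens to 85 mm and grips with 20 to 120 N. Pads are 22 mm wide; open, the fingers measure 114 mm over their backs; the gripper's body (76 mm by 85 mm) begins 54 mm behind the grasp point. The pads swing forward as they close: fully open they stand 13 mm farther back than shut.
Start: joints at [-0.15, 0.286, 1.577, -0, 1.279, -0.15], TCP at [0.675, 0, 0.245] pointing down, gripper open.
Joint ranges: [-2.77, 2.77], [-0.9, 2.22], [0.21, 2.48], [-1.53, 4.67], [0.24, 2.81], [-2.84, 2.84]. Speed limits (rad/s): [2.79, 2.79, 3.14, 3.14, 3.14, 3.14].

INTERFACE

Orientations are given as a unit quaternion [x, y, z, w].
In Python, from plant import ctrl gives the robot as it stands. The module is installed in compiled form; this text tells all that it offers.
- The arm moves only by the tool servo_tool, never from a script. Its argument "increments" is text: rows parted by semicolons, each of 7 numbers parted by spaces: the turn, a rotation vector about the tool's x, y, z in rad, then the shift along the tool's x, y, z in cm, then the finger opening in cm, from 0 to 8.54. In form: ax ay az dx dy dz claw; .... A call has 1 to 10 rows; each row is the pose to reach, as a shift and turn from the pose commanded when the call began, along the tool's axes at that moment; what a row does not reach only later rows make up. A row lasts 1/12 s, in which the tool goes at most 41.7 mm and 7.16 degrees, less where a joint would pass 70% of its speed; a pose out of reach is approached as far as the arm can. A call with a gripper value outside its range is refused whole. The fingers move at their own pace and stop on an object; "grip_force" is the grip in N (left out, the last holds). Time passes only in rows, so rows that repeat a pose let the fingers close. It gives the time, the measured TCP pose, the force and the opening at its end, in the units of the state.
- ctrl.get_state(): the state, without advancing time (a new reading comes with each control period).
- ctrl.read_camera(name): name is "scene" or "side" or "wrist"; returns (picture, depth): 420x560x3 uint8, red, green, blue; 420x560 float32, m along the optical axis (not along the pixel's ray), 0 where there is no reading.
- ctrl.camera_info(name): a dict with "camera_matrix" (3x3 intrinsics, pixels), "world_to_cam" (4x4, takes a point from world to camera coordinates). Camera axes: x right, y down, z forward; pixel columns grow to the right and rows downward; lengths in m; the calibration is good to about 2 mm. The wrist camera is an equidistant fisheye: a pixel r from the principal point sees the ray r / f radians off the axis. A picture is of the moment at which its call begins: read the wrist's pose just before it. camera_info takes no time and is no camera call; for the wrist camera it gives the pose at the moment of the call.
- ctrl.sign_off(): hands the job in, once; it reports no verdict.
The state is a dict: "time": time; "qpos": joint angles; "dq": joint speeds; "joint_efforts": joint torques, N m; "eef_pos": TCP position; "tcp_rot": TCP orientation; "contact_force": force on the tool from outside, world axes, zero at the start; "wrist_torque": the same for the moment, N m; "opening": opening from 0.0 (shut) to 1.0 (fully open).
Only numpy, scipy, OpenCV 4.12 (cv2) and the standard library are available. Lean on these libraries where they do the work, as an engineer would, in place of code of your own. Each camera call takes 0.05 s, during which the arm holds its last target.

TASK

The long gas cell lies at the back of the grey storage tray, behind the amber jar and the square white canister. Stand both of these on the black rubber mat first, then lay the cell, ports up, between the stops of the aluminium mount and let go of it, and only then put the jar and the canister back in the tray, each just where it stood at the start. Keep jar, canister and cell upright all the while and leave the other things where they are.

Things in the scene. Friction and masses are not known exactly. Their poses are not given: they have to be found in the camera images.
- cell_center (a point): Long gas cell, 300 g: glass tube (diameter 36 mm, bare for 90) along its x between square brass end flanges (52 x 52 mm, 12 thick); 124 mm long, 52 high, standing on the flanges. Thin ports with red nuts at x = -30 and +30 mm rise 36 mm above the axis; z up. Point: middle of the tube's axis, 26 mm above the underside. Starts along the tray's y, at its far side. Either end may face either way.
- jar_center (a point): Round amber glass jar, white cap, blank label, 220 g: diameter 50 mm up to 58 mm, cap diameter 40, 84 mm high. Point: its centre, 42 mm above the underside; z up. At the start it stands in the tray a few mm in front of the cell (on the robot's side), 46 mm to one side of the tray's middle, the canister 46 mm to the other; they swap sides between starts.
- canister_center (a point): Square white desiccant canister with a grey band at its foot and a round lid with a grey perforated disc, loose, 250 g: 48 x 48 mm up to 60 mm, lid diameter 40, 84 mm high in all. Point: its centre, 42 mm above the underside; z up, x and y square to its sides. At the start it stands in the tray beside the jar, sides roughly parallel to the tray's.
- tray: Grey plastic storage tray, fixed: 200 mm (x) by 210 mm (y), floor 6 mm thick, rim 5 mm wide and 12 mm high. Origin: centre of its underside, on the bench; z up; its +x side is its back (far from the robot).
- mat: Black rubber mat, fixed, 200 mm (x) by 130 mm (y), 4 mm thick: the side area for the jar and canister. Origin: centre of its underside; z up. It lies left or right of the tray, the mount on the other side.
- mount: Aluminium plate, fixed: 180 (x) x 100 (y) x 10 mm, with steel stops rising 12 mm above it. The cell lies on the plate, tube along x, its flanges between four side stops (inner faces y = -34 and +34 mm) and two end stops (inner faces x = -71 and +71 mm): 8 to 9 mm free all round. Cell home: its axis 36 mm above the mount's origin (centre of its underside; z up).
- vial: Bystander: small vial with a black cap, 22 mm diameter, 42 mm high, standing in the tray in front of the jar and canister. Origin: centre of its underside.
- short_cell_center (a point): Bystander: short gas cell, like the long one but only 70 mm long and with one port, on the bench beyond the tray. Point: middle of its tube's axis, 26 mm above its underside.
- die: Bystander: stepped round steel pellet die, 52 mm diameter, 56 mm high, on the bench beyond the tray. Origin: centre of its underside.
- beaker: Bystander: empty glass beaker, 64 mm diameter, 85 mm high, on the bench beyond the tray. Origin: centre of its underside.
Mind the look-alikes: they are no part of the job. Of the things that look like the mat, the larger one is meant. Leave any purple look-alike of the part that bears cell_center alone.

How it is judged:
On the way, in this order (a step that is already met when the one before it is completed fails the run):
1. jar and canister both stand upright on the mat, released, the long cell still where it was (within 20 mm) (x of jar_center in the frame of mat between -0.1 and 0.1 m and y of jar_center in the frame of mat between -0.065 and 0.065 m and z of jar_center in the frame of mat between 0.04 and 0.052 m and angle between each of jar_center, canister_center's own z axis and vertical below 0.1 rad and x of canister_center in the frame of mat between -0.1 and 0.1 m and y of canister_center in the frame of mat between -0.065 and 0.065 m and z of canister_center in the frame of mat between 0.04 and 0.052 m and linear speed of each of jar, canister below 0.02 m/s and angular speed of each of jar, canister below 0.2 rad/s and contact force between each of jar, canister and the fingers below 0.1 N and distance of cell_center from where it was at the start of the episode below 0.02 m), for 0.2 s.
2. the long cell lies home in the mount, released, while jar and canister still stand on the mat (x of cell_center in the frame of mount between -0.012 and 0.012 m and y of cell_center in the frame of mount between -0.01 and 0.01 m and z of cell_center in the frame of mount between 0.03 and 0.041 m and angle between the x axis of cell_center and the x axis of mount, either way round below 0.15 rad and angle between cell_center's own z axis and vertical below 0.12 rad and linear speed of cell below 0.02 m/s and angular speed of cell below 0.2 rad/s and contact force between cell and the fingers below 0.1 N and x of jar_center in the frame of mat between -0.1 and 0.1 m and y of jar_center in the frame of mat between -0.065 and 0.065 m and z of jar_center in the frame of mat between 0.04 and 0.052 m and angle between each of jar_center, canister_center's own z axis and vertical below 0.1 rad and x of canister_center in the frame of mat between -0.1 and 0.1 m and y of canister_center in the frame of mat between -0.065 and 0.065 m and z of canister_center in the frame of mat between 0.04 and 0.052 m), for 0.2 s.
At the end, for the whole second after the job is handed in: The long cell lies home in the mount (within 12 mm along, 10 mm across, 6 mm in height, 0.15 rad, ports up within 0.12 rad); jar and canister stand upright (0.1 rad) in the tray, each within 15 mm of where it stood at the start; all released and at rest (x of cell_center in the frame of mount between -0.012 and 0.012 m and y of cell_center in the frame of mount between -0.01 and 0.01 m and z of cell_center in the frame of mount between 0.03 and 0.041 m and angle between the x axis of cell_center and the x axis of mount, either way round below 0.15 rad and angle between cell_center's own z axis and vertical below 0.12 rad and linear speed of each of cell, jar, canister below 0.02 m/s and angular speed of each of cell, jar, canister below 0.2 rad/s and contact force between each of cell, jar, canister and the fingers below 0.1 N and distance of each of jar_center, canister_center from where it was at the start of the episode below 0.015 m and angle between each of jar_center, canister_center's own z axis and vertical below 0.1 rad); the robot touches nothing.
It fails at once if jar, canister or long cell tipped by more than 0.5 rad (angle between any of jar_center, canister_center, cell_center's own z axis and vertical above 0.5 rad).
It fails at once if a bystander (vial, short cell, die or beaker) moved by more than 20 mm (distance of any of vial, short_cell_center, die, beaker from where it was at the start of the episode above 0.02 m).
It also fails if it takes over 141 s, if anything falls off the work surface, if the arm or the gripper's body presses on something with over 40 N, if the wrist force passes 120 N, or if a joint passes its speed limit or range.

## Working session

There is one attempt and no reset: what is moved stays moved. The work goes in short steps, Python scripts to look and compute and a tool call to move; the robot and the scene stay as the last step left them, time stands still between calls to the robot, and variables do not carry over. Pictures are saved under pics/ and viewed, and the job is handed in when it is done.

Besides the shell and the picture viewer there is one more tool, called after "Request:" in YAML: its name, and indented under it one key for each argument. servo_tool: Moves the arm, as the interface text tells. Its arguments: {"type":"object","properties":{"increments":{"type":"string"},"grip_force":{"type":"number"}},"required":["increments"]}

```bash
mkdir -p pics; python3 - <<'E'
from plant import ctrl
import cv2,numpy as np
s=ctrl.get_state(); print(s)
for n in ["scene","side","wrist"]:
    i=ctrl.camera_info(n); print(n,np.round(i["camera_matrix"],2).tolist(),np.round(i["world_to_cam"],4).tolist())
    p,d=ctrl.read_camera(n); cv2.imwrite(f"pics/{n}0.png",p[:,:,::-1]); np.save(f"{n}0.npy",d); print(d.min(),d.max())
E
```

```text
{'time': 0.0, 'qpos': array([-1.49993390e-01,  2.87206919e-01,  1.57818967e+00,  2.11613066e-05,
        1.27859989e+00, -1.49996495e-01]), 'dq': array([0.00026061, 0.00043263, 0.00042184, 0.0004854 , 0.00125446,
       0.00172702]), 'joint_efforts': array([-1.79628755e-04, -4.05981302e+01, -2.92628127e+01, -1.54224781e-04,
        5.81841552e-03,  3.74769741e-06]), 'eef_pos': array([6.74371217e-01, 1.33903672e-04, 2.43912776e-01]), 'tcp_rot': array([ 7.07107336e-01,  7.07105204e-01, -7.05186269e-04, -9.73350069e-04]), 'contact_force': array([-0.05514435,  0.23630076,  0.00557002]), 'wrist_torque': array([-0.02258111,  0.0178768 ,  0.01025535]), 'opening': 0.9980791812658159}
scene [[503.5, 0.0, 278.26], [0.0, 503.5, 210.01], [0.0, 0.0, 1.0]] [[-0.448, 0.894, -0.002, 0.2252], [0.7652, 0.3824, -0.5179, -0.3626], [-0.4623, -0.2336, -0.8554, 1.3023], [0.0, 0.0, 0.0, 1.0]]
0.0 2.65042
side [[546.25, 0.0, 275.02], [0.0, 546.25, 212.31], [0.0, 0.0, 1.0]] [[0.7136, -0.7005, 0.0029, -0.3602], [-0.4864, -0.4985, -0.7175, 0.3109], [0.5041, 0.5107, -0.6965, 0.9425], [0.0, 0.0, 0.0, 1.0]]
0.0 3.5956526
wrist [[325.19, 0.0, 286.05], [0.0, 325.19, 214.1], [0.0, 0.0, 1.0]] [[1.0, 0.0011, -0.0026, -0.6744], [0.0018, -0.9629, 0.2698, -0.0365], [-0.0022, -0.2698, -0.9629, 0.379], [0.0, 0.0, 0.0, 1.0]]
0.0 1.5297741
```

View pics/scene0.png

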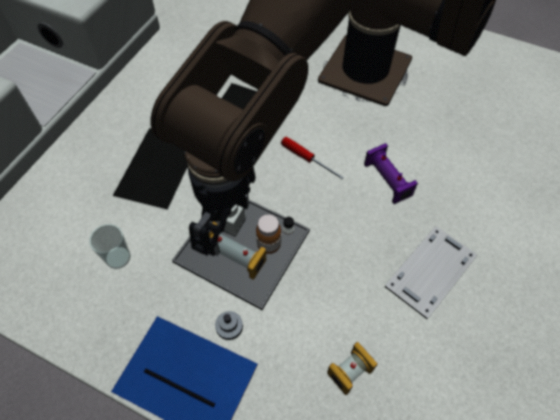

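View pics/side0.png

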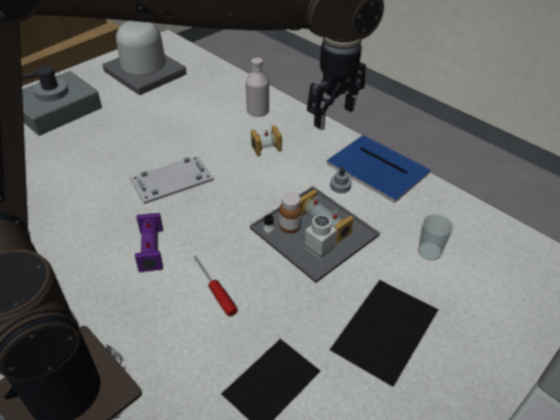

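View pics/wrist0.png

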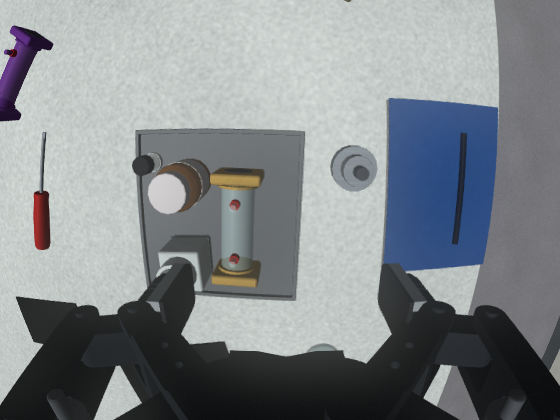

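```bash
cat > h.py <<'E'
import numpy as np,cv2
def cast(info,px,z,fish=False):
    K=np.array(info["camera_matrix"]);T=np.array(info["world_to_cam"])
    px=np.atleast_2d(np.array(px,float)); a=(px-[K[0,2],K[1,2]])/K[0,0]
    if fish:
        th=np.linalg.norm(a,axis=1,keepdims=True); d=np.hstack([a/np.maximum(th,1e-9)*np.sin(th),np.cos(th)])
    else: d=np.hstack([a,np.ones((len(a),1))])
    R=T[:3,:3]; c=-R.T@T[:3,3]; w=d@R
    return c+w*((z-c[2])/w[:,2:3])
E
python3 - <<'E'
import cv2
a=cv2.imread("pics/side0.png")[120:400,120:450]; cv2.imwrite("pics/sidez.png",cv2.resize(a,None,fx=2.1,fy=2.1,interpolation=2))
a=cv2.imread("pics/wrist0.png")[110:320,100:330]; cv2.imwrite("pics/wristz.png",cv2.resize(a,None,fx=2.8,fy=2.8,interpolation=2))
E
```

```text
(no output)
```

View pics/sidez.png

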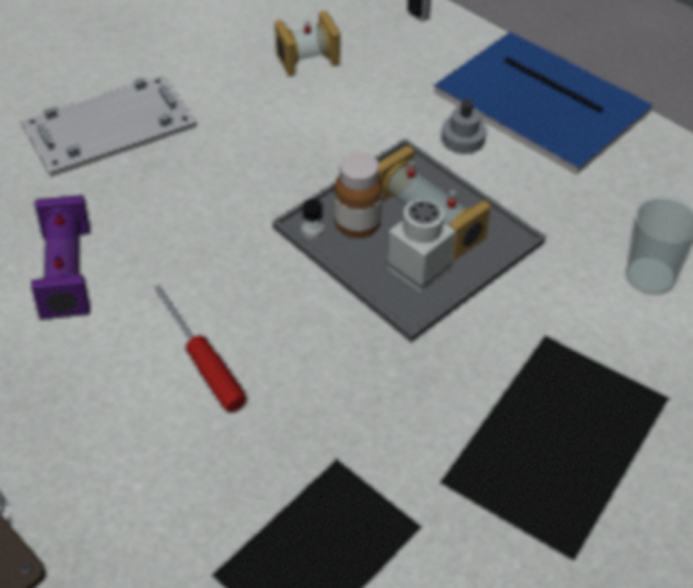

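View pics/wristz.png

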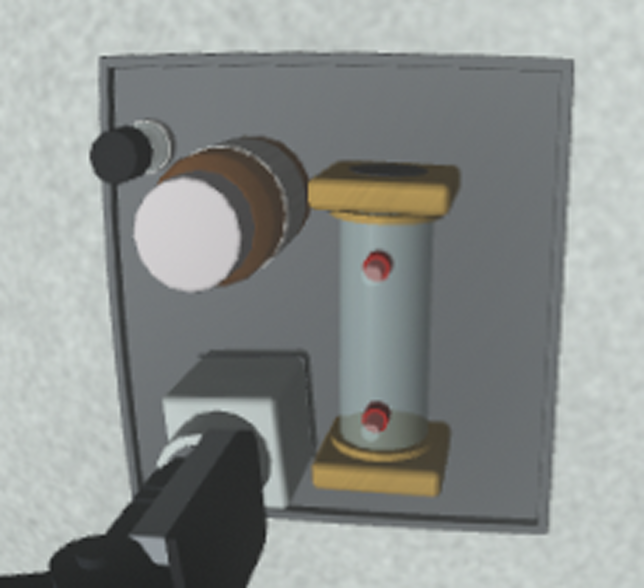

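```bash
cat > m0.py <<'E'
from plant import ctrl
import cv2,numpy as np
from h import cast
S=ctrl.camera_info("side");C=ctrl.camera_info("scene");W=ctrl.camera_info("wrist")
side=cv2.imread("pics/side0.png");wr=cv2.imread("pics/wrist0.png");sc=cv2.imread("pics/scene0.png")
def show(n,p): print(n,np.round(p,4).tolist())
def rect(n,info,mask,seed,z,fish=False):
    k,l,st,ce=cv2.connectedComponentsWithStats(mask.astype(np.uint8)); i=l[seed[1],seed[0]]
    if i==0: print(n,"seed off");return
    c=max(cv2.findContours((l==i).astype(np.uint8),cv2.RETR_EXTERNAL,cv2.CHAIN_APPROX_NONE)[0],key=len)[:,0]
    p=cast(info,c,z,fish)[:,:2]
    r=cv2.minAreaRect((p*1000).astype(np.float32)); print(n,"px",st[i].tolist(),"rect mm",np.round(r[0],1),np.round(r[1],1),round(r[2],1)); 
g=side.max(2)
rect("mat",S,g<45,(385,330),.004)
rect("smallmat",S,g<45,(270,380),.004)
h=cv2.cvtColor(side,cv2.COLOR_BGR2HSV)
print("bg",side[300,170],"tray",side[255,320],"mount",side[180,165],side[185,180])
# jar cap/canister disc samples
print(side[202,289],side[222,321],side[240,310])
rect("tray side",S,(g<125)&(g>50),(320,265),.012)
g=wr.max(2);rect("tray wrist",W,(g<140),(285,200),.012,True)
def ell(n,info,mask,seed,z,fish=False):
    k,l,st,ce=cv2.connectedComponentsWithStats(mask.astype(np.uint8)); i=l[seed[1],seed[0]]
    if i==0: print(n,"off");return
    c=max(cv2.findContours((l==i).astype(np.uint8),cv2.RETR_EXTERNAL,cv2.CHAIN_APPROX_NONE)[0],key=len)[:,0]
    p=cast(info,c,z,fish)[:,:2]*1000
    print(n,st[i].tolist(),np.round(cv2.minEnclosingCircle(p.astype(np.float32)),1) if 0 else [np.round(x,1) for x in cv2.minEnclosingCircle(p.astype(np.float32))])
hw=cv2.cvtColor(wr,cv2.COLOR_BGR2HSV)
ell("cap wrist",W,(wr.min(2)>165),(168,194),.090,True)
# brass
br=(hw[...,0]>12)&(hw[...,0]<30)&(hw[...,1]>110)&(hw[...,2]>90)
k,l,st,ce=cv2.connectedComponentsWithStats(br.astype(np.uint8))
for i in range(1,k):
    if st[i,4]>60:
        c=np.argwhere(l==i)[:,::-1]
        print("brass",st[i].tolist(),np.round(cast(W,ce[i:i+1],.055,True),4))
red=((hw[...,0]<8)|(hw[...,0]>172))&(hw[...,1]>130)&(hw[...,2]>90)
k,l,st,ce=cv2.connectedComponentsWithStats(red.astype(np.uint8))
for i in range(1,k):
    if st[i,4]>10: print("redW",st[i].tolist(),np.round(cast(W,ce[i:i+1],.064,True),4))
red=((h[...,0]<8)|(h[...,0]>172))&(h[...,1]>130)&(h[...,2]>80)
k,l,st,ce=cv2.connectedComponentsWithStats(red.astype(np.uint8))
for i in range(1,k):
    if st[i,4]>6: print("redS",st[i].tolist(),np.round(cast(S,ce[i:i+1],.064),4))
show("mount corners side",cast(S,np.array([[22,122],[163,77],[197,123],[52,173]])/2.1+120,.010))
show("mount corners scene",cast(C,[[436,226],[478,254],[427,317],[385,285]],.010))
show("vial",cast(S,[np.array([312,203])/2.1+120],.048))
show("can lid disc",cast(S,[np.array([424,212])/2.1+120],.090))
show("jar cap side",cast(S,[np.array([361,170])/2.1+120],.090))
show("tray corners side", cast(S,np.array([[273,225],[405,140],[546,239],[411,333]])/2.1+120,.012))
show("tray corners wrist", cast(W,np.array([[99,57],[574,59],[548,531],[135,515]])/2.8+[100,110],.012,True))
E
python3 m0.py
python3 - <<'E'
import cv2
a=cv2.imread("pics/scene0.png")[200:340,370:500]; cv2.imwrite("pics/mz.png",cv2.resize(a,None,fx=4,fy=4,interpolation=2))
a=cv2.imread("pics/side0.png")[150:210,120:220]; cv2.imwrite("pics/mzs.png",cv2.resize(a,None,fx=6,fy=6,interpolation=2))
E
```

```text
mat px [331, 281, 106, 104, 5825] rect mm [ 495.7 -307.1] [194.9 125.1] 10.7
smallmat px [223, 340, 96, 80, 4084] rect mm [ 265.1 -235.1] [147.6  95.1] 2.6
bg [168 170 168] tray [88 87 84] mount [152 148 147] [152 150 148]
[169 167 172] [86 82 81] [114 114 110]
tray side px [250, 187, 130, 96, 5627] rect mm [584.  -38.6] [221.  206.3] 87.7
tray wrist px [0, 0, 560, 420, 114307] rect mm [ 613.2 -173. ] [1567.7  913.4] 1.8
cap wrist [148, 174, 37, 40, 1163] [array([562.5,   7.9]), np.float64(19.2)]
brass [210, 174, 50, 16, 610] [[0.623  0.0132 0.055 ]]
brass [219, 267, 28, 8, 77] [[ 0.6154 -0.087   0.055 ]]
brass [212, 276, 44, 11, 350] [[ 0.6163 -0.0981  0.055 ]]
redW [34, 193, 10, 57, 461] [[ 0.3646 -0.0288  0.064 ]]
redW [230, 200, 9, 9, 26] [[ 0.6242 -0.0075  0.064 ]]
redW [230, 256, 9, 8, 21] [[ 0.621  -0.0666  0.064 ]]
redS [209, 280, 27, 35, 378] [[ 0.2966 -0.0713  0.064 ]]
mount corners side [[0.3946, 0.392, 0.01], [0.5648, 0.3434, 0.01], [0.5392, 0.2485, 0.01], [0.3694, 0.2953, 0.01]]
mount corners scene [[0.3728, 0.3031, 0.01], [0.3976, 0.3986, 0.01], [0.5705, 0.3476, 0.01], [0.5449, 0.2542, 0.01]]
vial [[0.5163, 0.0319, 0.048]]
can lid disc [[0.5563, -0.0841, 0.09]]
jar cap side [[0.5554, 0.0007, 0.09]]
tray corners side [[0.489, 0.0632, 0.012], [0.6888, 0.0578, 0.012], [0.6794, -0.1512, 0.012], [0.4857, -0.1373, 0.012]]
tray corners wrist [[0.4963, 0.0691, 0.012], [0.6953, 0.0615, 0.012], [0.6871, -0.1469, 0.012], [0.4874, -0.1464, 0.012]]
```

View pics/mz.png

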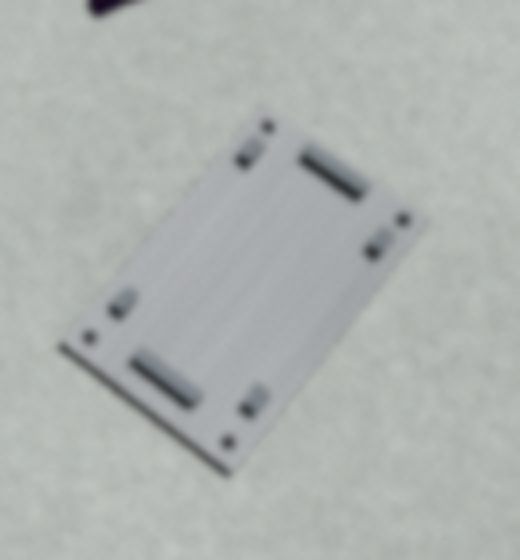

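View pics/mzs.png

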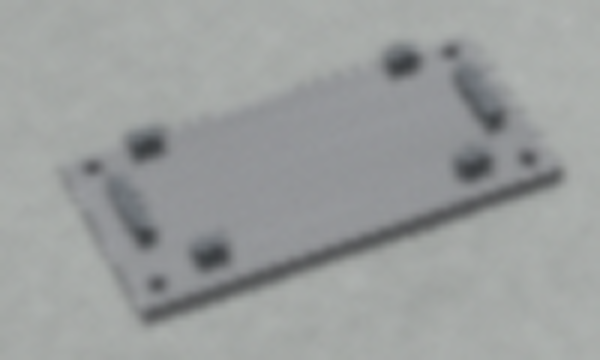

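```bash
python3 - <<'E'
from plant import ctrl
import numpy as np,cv2
from h import cast
W=ctrl.camera_info("wrist");T=np.array(W["world_to_cam"]);print("cam",-T[:3,:3].T@T[:3,3])
def dep(n,mask):
    i=ctrl.camera_info(n);K=i["camera_matrix"];T=i["world_to_cam"];d=np.load(n+"0.npy")
    ys,xs=np.nonzero(mask&(d>0));z=d[ys,xs];a=np.c_[(xs-K[0,2])/K[0,0],(ys-K[1,2])/K[0,0]]
    if n=="wrist":
        th=np.linalg.norm(a,axis=1);p=np.c_[a/th[:,None]*np.tan(th)[:,None],np.ones(len(a))]*z[:,None]
    else:p=np.c_[a,np.ones(len(a))]*z[:,None]
    return (p-T[:3,3])@T[:3,:3]
for n,f in (("wrist","wrist"),("side","side"),("scene","scene")):
    im=cv2.imread(f"pics/{f}0.png");P=dep(n,np.ones(im.shape[:2],bool))
    for nm,(x0,x1,y0,y1,z0,z1) in dict(cap=(.52,.6,-.03,.04,.083,.1),can=(.52,.6,-.125,-.05,.083,.1),flA=(.57,.67,-.15,-.085,.05,.066),flB=(.57,.67,0,.03,.05,.066)).items():
        q=P[(P[:,0]>x0)&(P[:,0]<x1)&(P[:,1]>y0)&(P[:,1]<y1)&(P[:,2]>z0)&(P[:,2]<z1)]
        if len(q)>15: print(n,nm,len(q),np.round(q.min(0),3),np.round(q.max(0),3),np.round(np.median(q,0),4))
    q=P[(P[:,0]>.3)&(P[:,0]<.8)&(abs(P[:,1])<.3)&(P[:,2]<.02)]; print("floor z",np.percentile(q[:,2],[20,50,80]))
E
```

```text
cam [0.67531493 0.06781842 0.37319425]
wrist cap 1326 [ 0.544 -0.012  0.083] [0.583 0.028 0.093] [0.5646 0.0091 0.0905]
wrist can 124 [ 0.541 -0.078  0.083] [ 0.561 -0.063  0.093] [ 0.5518 -0.0686  0.0905]
wrist flA 741 [ 0.573 -0.107  0.05 ] [ 0.643 -0.085  0.066] [ 0.6144 -0.0936  0.0578]
wrist flB 971 [0.57 0.   0.05] [0.65  0.03  0.066] [0.6191 0.0146 0.0579]
floor z [2.08673738e-05 8.04547773e-04 2.46581464e-03]
side cap 215 [ 0.54  -0.014  0.083] [0.578 0.027 0.093] [0.5582 0.0069 0.0887]
side can 236 [ 0.536 -0.104  0.083] [ 0.576 -0.066  0.093] [ 0.5548 -0.0854  0.0892]
side flA 164 [ 0.57  -0.108  0.05 ] [ 0.64  -0.086  0.066] [ 0.6072 -0.0999  0.0563]
side flB 113 [0.595 0.001 0.05 ] [0.646 0.021 0.061] [0.6202 0.0109 0.0554]
floor z [-0.00217068 -0.00040432  0.00243322]
scene cap 316 [ 0.544 -0.01   0.083] [0.584 0.029 0.094] [0.5655 0.0097 0.0894]
scene can 32 [ 0.553 -0.069  0.083] [ 0.572 -0.063  0.092] [ 0.562  -0.0657  0.0881]
scene flA 25 [ 0.593 -0.1    0.051] [ 0.624 -0.086  0.06 ] [ 0.6171 -0.0912  0.055 ]
scene flB 279 [0.571 0.    0.05 ] [0.651 0.03  0.066] [0.6167 0.0158 0.057 ]
floor z [-1.52674541e-03  9.78683574e-05  2.59415145e-03]
```

Request:
servo_tool:
  increments: "0 0 1.2 -4.5 -4 3 8.5;0 0 1.2 -4.5 -4 3 8.5;0 0 1.2 -4.5 -4 3 8.5;0 0 1.2 -4.5 -4 3 8.5;0 0 1.2 -4.5 -4 3 8.5;0 0 1.2 -4.5 -4 3 8.5;0 0 1.2 -4.5 -4 3 8.5;0 0 1.2 -4.5 -4 3 8.5;0 0 1.2 -4.5 -4 3 8.5;0 0 1.2 -4.5 -4 3 8.5"

```text
time: 0.98
eef_pos: [0.6347, -0.0449, 0.2148]
tcp_rot: [0.983, 0.182, -0.0, -0.0]
contact_force: [-0.3, -0.1, -0.4]
opening: 0.997
```

Request:
servo_tool:
  increments: "0 0 0.405 -7.8 -3.5 0 8.5;0 0 0.405 -7.8 -3.5 0 8.5;0 0 0.405 -7.8 -3.5 0 8.5;0 0 0.405 -7.8 -3.5 0 8.5;0 0 0.405 -7.8 -3.5 0 8.5"

```text
time: 1.4
eef_pos: [0.5485, -0.0404, 0.2148]
tcp_rot: [1.0, -0.017, -0.0, -0.0]
contact_force: [1.5, -0.1, 0.4]
opening: 0.996
```

```bash
cat > snap.py <<'E'
import sys
from plant import ctrl
import cv2,numpy as np,pickle
n,out=sys.argv[1:3]
s=ctrl.get_state();i=ctrl.camera_info(n)
p,d=ctrl.read_camera(n); cv2.imwrite(f"pics/{out}.png",p[:,:,::-1]); np.save(out+".npy",d); pickle.dump(i,open(out+".pkl","wb"))
print(round(s["time"],2),np.round(s["eef_pos"],4),np.round(s["tcp_rot"],3),np.round(s["contact_force"],1),s["opening"])
E
cat >> h.py <<'E'
import pickle
def dep(out):
    "world point per pixel (wrist)"
    i=pickle.load(open(out+".pkl","rb"));K=np.array(i["camera_matrix"]);T=np.array(i["world_to_cam"]);d=np.load(out+".npy")
    ys,xs=np.mgrid[0:420,0:560];a=np.dstack([(xs-K[0,2])/K[0,0],(ys-K[1,2])/K[0,0]]);th=np.linalg.norm(a,axis=2,keepdims=True)
    p=np.dstack([a/np.maximum(th,1e-9)*np.tan(th),np.ones_like(xs)])*d[...,None]
    P=(p-T[:3,3])@T[:3,:3]; P[d==0]=np.nan; return P
E
sleep 0; python3 snap.py wrist w1
```

```text
1.4 [ 0.5485 -0.0404  0.2148] [ 1.    -0.017 -0.    -0.   ] [ 1.5 -0.1  0.4] 0.9961075774314653
```

View pics/w1.png

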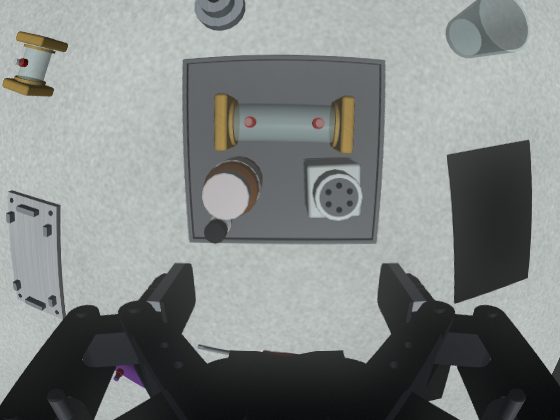

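```bash
cat > m1.py <<'E'
import cv2,numpy as np,pickle,sys
from h import cast,dep
W=pickle.load(open("w1.pkl","rb"));im=cv2.imread("pics/w1.png");P=dep("w1")
def sub(n,x0,x1,y0,y1,z0,z1):
    m=(P[...,0]>x0)&(P[...,0]<x1)&(P[...,1]>y0)&(P[...,1]<y1)&(P[...,2]>z0)&(P[...,2]<z1)
    q=P[m]; (c,wh,a)=cv2.minAreaRect((q[:,:2]*1000).astype(np.float32)); cc,r=cv2.minEnclosingCircle((q[:,:2]*1000).astype(np.float32))
    print(n,len(q),"rect",np.round(c,1),np.round(wh,1),round(a,1),"circ",np.round(cc,1),round(r,1),"med",np.round(np.median(q,0)*1000,1))
sub("cap",.52,.6,-.03,.045,.085,.098)
sub("lid",.52,.6,-.125,-.05,.085,.098)
sub("can top",.52,.6,-.125,-.05,.062,.07)
sub("flA",.58,.67,-.12,-.08,.05,.064)
sub("flB",.58,.67,-.005,.04,.05,.064)
sub("vial",.49,.54,.01,.06,.04,.06)
sub("tube",.58,.67,-.075,-.005,.045,.055)
g=im.max(2)
def comp(n,m,seed,z):
    k,l,st,ce=cv2.connectedComponentsWithStats(m.astype(np.uint8));i=l[seed[1],seed[0]];print(n,i,st[i].tolist())
    c=max(cv2.findContours((l==i).astype(np.uint8),cv2.RETR_EXTERNAL,cv2.CHAIN_APPROX_NONE)[0],key=len)[:,0]
    r=cv2.minAreaRect((cast(W,c,z,True)[:,:2]*1000).astype(np.float32));print("  ",np.round(r[0],1),np.round(r[1],1),round(r[2],1))
comp("mat",g<60,(490,220),.004)
comp("tray",(g<125)&(g>40),(350,90),.012)
hw=cv2.cvtColor(im,cv2.COLOR_BGR2HSV)
red=((hw[...,0]<8)|(hw[...,0]>172))&(hw[...,1]>100)&(hw[...,2]>80)
k,l,st,ce=cv2.connectedComponentsWithStats(red.astype(np.uint8))
for i in range(1,k):
    if st[i,4]>10: print("red",st[i].tolist(),np.round(cast(W,ce[i:i+1],.066,True)*1000,1))
E
python3 m1.py
python3 - <<'E'
import cv2
a=cv2.imread("pics/w1.png")[170:330,0:90]; cv2.imwrite("pics/w1m.png",cv2.resize(a,None,fx=3.7,fy=3.7,interpolation=2))
E
```

```text
cap 1828 rect [562.7   7.8] [39.7 38.9] 34.2 circ [562.5   8.2] 20.3 med [563.4   7.3  90.3]
lid 1812 rect [558.9 -83.4] [39.2 38.4] 8.2 circ [558.9 -83.6] 20.1 med [559.8 -83.1  90.9]
can top 948 rect [558.9 -83.6] [48.8 48.1] 0.5 circ [558.8 -83.5] 32.3 med [574.5 -70.1  66.1]
flA 1043 rect [612.1 -92.2] [61.  24.3] 0.2 circ [612.4 -92.6] 31.9 med [615.6 -94.8  57.7]
flB 1039 rect [614.1   7.6] [28.7 67.7] 86.2 circ [614.  12.] 35.0 med [621.6  11.8  57.6]
vial 384 rect [518.1  30.5] [20.8 21. ] 40.7 circ [517.7  30.6] 11.0 med [518.6  29.7  48. ]
tube 1999 rect [607.5 -40. ] [54.8 70. ] 0.1 circ [608.5 -40. ] 43.0 med [619.9 -40.7  48.8]
mat 18 [450, 141, 82, 162, 10755]
   [ 499.9 -306.9] [199. 130.] 10.7
tray 10 [182, 55, 203, 189, 28313]
   [590.6 -38.8] [209.6 200.2] 87.7
red [19, 58, 7, 9, 37] [[719.3 239.4  66. ]]
red [246, 117, 10, 10, 36] [[621.5 -14.5  66. ]]
red [313, 118, 9, 11, 35] [[618.2 -68.5  66. ]]
```

View pics/w1m.png

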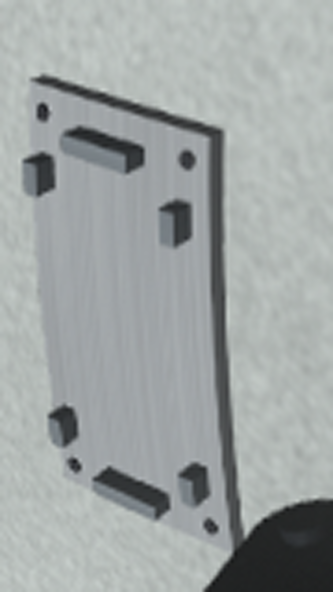

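Request:
servo_tool:
  increments: "0 0 0 1.25 -4.9 0 7.5;0 0 0 1.25 -4.9 0 7.5;0 0 0 1.25 -4.9 4 7.5;0 0 0 1.25 -4.9 8 7.5;0 0 0 1.25 -4.9 11 7.5;0 0 0 1.25 -4.9 13 7.5"

```text
time: 1.95
eef_pos: [0.5621, 0.0085, 0.0815]
tcp_rot: [1.0, -0.016, -0.003, -0.0]
contact_force: [-0.7, -0.3, -1.0]
opening: 0.88
```

```bash
python3 snap.py wrist w2
```

```text
1.95 [0.5621 0.0085 0.0815] [ 1.    -0.016 -0.003 -0.   ] [-0.7 -0.3 -1. ] 0.8804465941622609
```

View pics/w2.png

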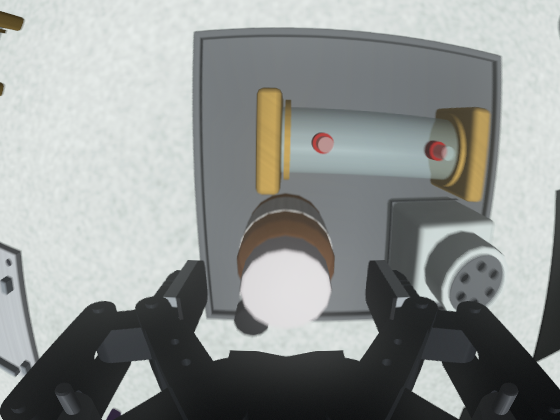

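Request:
servo_tool:
  increments: "0 0 0 0 0 2.5 7.5;0 0 0 0 0 4 7.5;0 0 0 0 0 4 7.5;0 0 0 0 0 4 4;0 0 0 0 0 4 4;0 0 0 0 0 4 4;0 0 0 0 0 4 4;0 0 0 0 0 4 4"
  grip_force: 40

```text
time: 2.67
eef_pos: [0.5655, 0.0078, 0.0475]
tcp_rot: [1.0, -0.017, 0.002, 0.0]
contact_force: [0.2, 0.6, 4.9]
opening: 0.57
```

Request:
servo_tool:
  increments: "0 0 0 0 0 0 4;0 0 0 0 0 0 4;0 0 0 0 0 0 4"

```text
time: 2.92
eef_pos: [0.5655, 0.0078, 0.0475]
tcp_rot: [1.0, -0.017, 0.002, 0.0]
contact_force: [-0.5, 0.8, 6.3]
opening: 0.575
```

```bash
python3 snap.py wrist w3;python3 snap.py scene s3;
```

```text
2.92 [0.5655 0.0078 0.0475] [ 1.    -0.017  0.002  0.   ] [-0.5  0.8  6.3] 0.5746155125946395
2.97 [0.5655 0.0077 0.0475] [ 1.    -0.017  0.002  0.   ] [-0.2  0.7  5.9] 0.5763319120194612
```

View pics/w3.png

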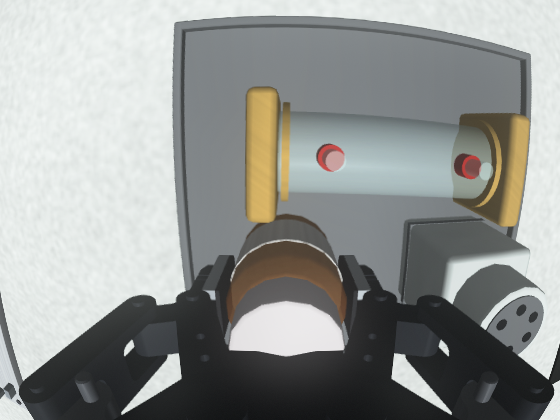

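View pics/s3.png

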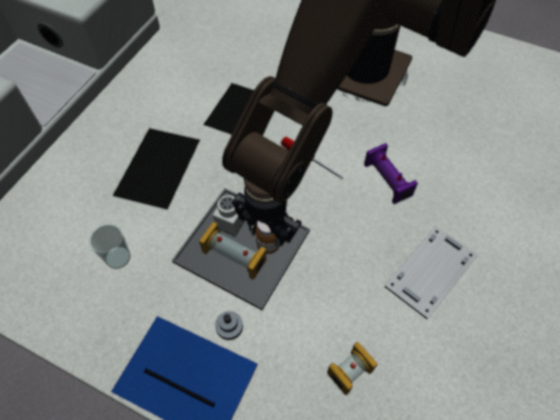

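Request:
servo_tool:
  increments: "0 0 0 0 0 -2 4;0 0 0 0 0 -6 4;0 0 0 0 0 -10 4;0 0 0 0 3 -12 4;0 0 0 0 7 -12 4;0 0 0 0 11 -12 4;0 0 0 0 15 -12 4;0 0 0 -0.1 19 -12 4;0 0 0 -0.2 23 -12 4;0 0 0 -0.3 26 -12 4"

```text
time: 3.85
eef_pos: [0.5505, -0.2545, 0.1643]
tcp_rot: [1.0, -0.018, -0.001, -0.0]
contact_force: [0.8, 0.6, -2.6]
opening: 0.57
```

```bash
python3 snap.py side d4
```

```text
3.85 [ 0.5505 -0.2545  0.1643] [ 1.    -0.018 -0.001 -0.   ] [ 0.8  0.6 -2.6] 0.5699789354632824
```

View pics/d4.png

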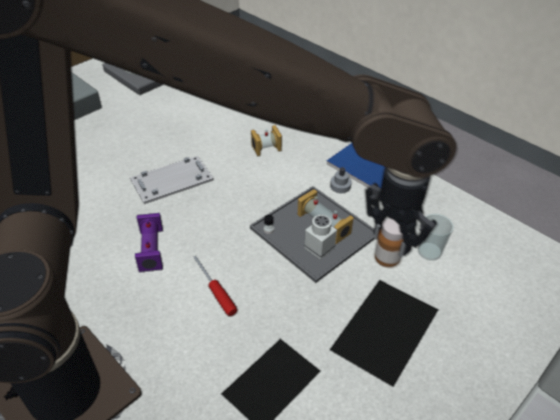

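Request:
servo_tool:
  increments: "0 0 0 0.3 4 0 4;0 0 0 0.3 4.5 3 4;0 0 0 0.3 4.5 7 4;0 0 0 0.3 4.5 9 4;0 0 0 0.3 4.5 10 4;0 0 0 0.3 4.5 10 4;0 0 0 0.3 4.5 10 4"

```text
time: 4.48
eef_pos: [0.5533, -0.2966, 0.0653]
tcp_rot: [1.0, -0.017, -0.0, -0.0]
contact_force: [0.7, 0.0, -2.5]
opening: 0.576
```

Request:
servo_tool:
  increments: "0 0 0 0 0 1 4;0 0 0 0 0 1.8 4;0 0 0 0 0 1.8 4;0 0 0 0 0 1.8 4"

```text
time: 4.82
eef_pos: [0.5533, -0.2966, 0.0473]
tcp_rot: [1.0, -0.017, -0.0, -0.0]
contact_force: [0.1, -1.1, -2.9]
opening: 0.574
```

Request:
servo_tool:
  increments: "0 0 0 0 0 0.15 4;0 0 0 0 0 0.15 4;0 0 0 0 0 0.15 4"

```text
time: 5.07
eef_pos: [0.5535, -0.297, 0.0462]
tcp_rot: [1.0, -0.017, 0.0, 0.0]
contact_force: [-0.5, 0.1, -3.0]
opening: 0.574
```

Request:
servo_tool:
  increments: "0 0 0 0 0 0.15 4;0 0 0 0 0 0.15 4;0 0 0 0 0 0.15 4"

```text
time: 5.32
eef_pos: [0.5537, -0.2972, 0.0455]
tcp_rot: [1.0, -0.017, 0.0, 0.0]
contact_force: [-1.8, 1.6, 4.1]
opening: 0.574
```

Request:
servo_tool:
  increments: "0 0 0 0 0 0 6;0 0 0 0 0 0 7.5;0 0 0 0 0 0 7.5;0 0 0 0 0 0 7.5;0 0 0 0 0 -4 7.5;0 0 0 0 0 -8 7.5;0 0 0 0 -2 -12 7.5;0 0 0 -1 -6 -13 7.5;0 0 0 -1 -10 -13 7.5;0 0 0 -1 -14 -13 7.5"

```text
time: 6.15
eef_pos: [0.5487, -0.1561, 0.1766]
tcp_rot: [1.0, -0.018, 0.002, 0.001]
contact_force: [0.8, 0.1, -0.9]
opening: 0.881
```

```bash
python3 snap.py wrist w5
```

```text
6.15 [ 0.5487 -0.1561  0.1766] [ 1.    -0.018  0.002  0.001] [ 0.8  0.1 -0.9] 0.8807221041741414
```

View pics/w5.png

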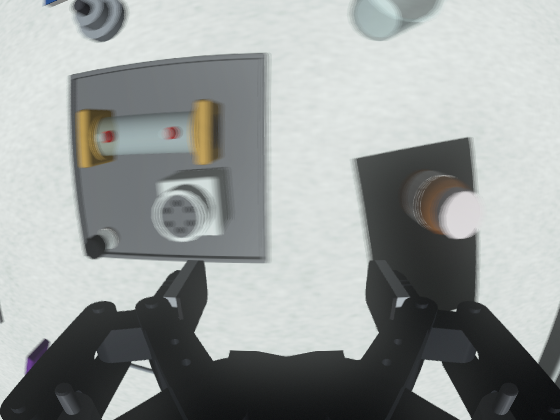

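Request:
servo_tool:
  increments: "0 0 0 0.8 -4 0 7.5;0 0 0 0.8 -7.3 0 7.5;0 0 0 0.8 -7.3 2 7.5;0 0 0 0.8 -7.3 6 7.5;0 0 0 0.8 -7.3 9 7.5;0 0 0 0.8 -7.3 9 7.5"

```text
time: 6.7
eef_pos: [0.5537, -0.0821, 0.0773]
tcp_rot: [1.0, -0.017, -0.006, -0.002]
contact_force: [-1.0, 0.3, -2.6]
opening: 0.881
```

```bash
python3 snap.py wrist w6
```

```text
6.7 [ 0.5537 -0.0821  0.0773] [ 1.    -0.017 -0.006 -0.002] [-1.   0.3 -2.6] 0.880640435481641
```

View pics/w6.png

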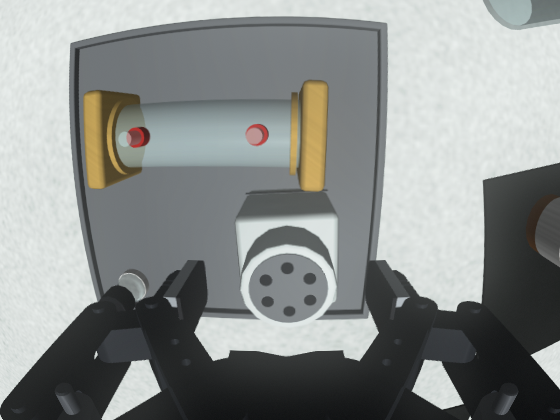

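Request:
servo_tool:
  increments: "0 0 0 0 0 2 7.5;0 0 0 0 0 4 7.5;0 0 0 0 0 4.2 7.5;0 0 0 0 0 4.2 7.5;0 0 0 0 0 4.2 4;0 0 0 0 0 4.2 4;0 0 0 0 0 4.2 4;0 0 0 0 0 4.2 4;0 0 0 0 0 4.2 4;0 0 0 0 0 4.2 4"

```text
time: 7.58
eef_pos: [0.5605, -0.0845, 0.0449]
tcp_rot: [1.0, -0.017, 0.002, 0.001]
contact_force: [-0.6, 0.0, 5.2]
opening: 0.56
```

Request:
servo_tool:
  increments: "0 0 0 0 0 -3 4;0 0 0 0 0 -7 4;0 0 0 0 0 -11 4;0 0 0 -1.5 3.5 -12 4;0 0 0 -3 7 -12 4;0 0 0 -4.5 10.5 -12 4;0 0 0 -6 14 -12 4;0 0 0 -7.5 17.5 -12 4;0 0 0 -9 21 -12 4;0 0 0 -10 23.6 -12 4"

```text
time: 8.42
eef_pos: [0.4485, -0.3183, 0.1619]
tcp_rot: [1.0, -0.018, -0.001, 0.0]
contact_force: [0.8, -0.4, -1.8]
opening: 0.555
```

Request:
servo_tool:
  increments: "0 0 0 0 0 0 4;0 0 0 0 0 4 4;0 0 0 0 0 8 4;0 0 0 0 0 10 4;0 0 0 0 0 11.5 4;0 0 0 0 0 11.8 4;0 0 0 0 0 11.8 4;0 0 0 0 0 11.8 4"

```text
time: 9.08
eef_pos: [0.4505, -0.3157, 0.0439]
tcp_rot: [1.0, -0.017, -0.0, -0.0]
contact_force: [-1.0, -1.5, -3.4]
opening: 0.555
```

Request:
servo_tool:
  increments: "0 0 0 0 0 0.15 4;0 0 0 0 0 0.15 4;0 0 0 0 0 0.25 4;0 0 0 0 0 0.25 4"

```text
time: 9.42
eef_pos: [0.4509, -0.3164, 0.0423]
tcp_rot: [1.0, -0.017, 0.0, 0.0]
contact_force: [-0.0, -0.4, -1.8]
opening: 0.556
```

Request:
servo_tool:
  increments: "0 0 0 0 0 0.1 4;0 0 0 0 0 0.1 4;0 0 0 0 0 0.1 4"

```text
time: 9.67
eef_pos: [0.451, -0.3165, 0.0421]
tcp_rot: [1.0, -0.017, 0.0, -0.0]
contact_force: [-1.2, 2.8, 5.7]
opening: 0.556
```

Request:
servo_tool:
  increments: "0 0 0 0 0 0 6;0 0 0 0 0 0 7.5;0 0 0 0 0 0 7.5;0 0 0 0 0 0 7.5;0 0 0 0 0 -4 8;0 0 0 0 0 -8 8.5;0 0 0 0 0 -12 8.5;0 0 0 0 -3 -15 8.5;0 0 0 0 -7 -15 8.5;0 0 0 0 -9 -15 8.5"

```text
time: 10.5
eef_pos: [0.4547, -0.225, 0.1939]
tcp_rot: [1.0, -0.017, 0.002, 0.001]
contact_force: [0.6, -0.4, -1.4]
opening: 0.999
```

```bash
python3 snap.py wrist w7; python3 -c "
from plant import ctrl; print(ctrl.get_state()['qpos'])"
```

```text
10.5 [ 0.4547 -0.225   0.1939] [ 1.    -0.017  0.002  0.001] [ 0.6 -0.4 -1.4] 0.9988096173618326
[-0.65703647 -0.04002638  2.03759869  0.00234321  1.14349139  0.94457617]
```

View pics/w7.png

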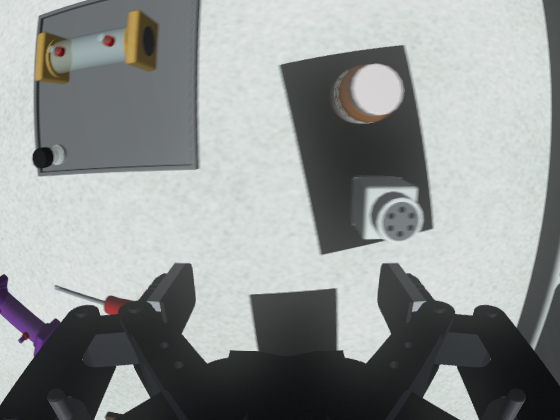

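```bash
python3 - <<'E'
import numpy as np,cv2
from h import dep
P=dep("w7")
M=np.array([.4999,-.3069]);a=np.radians(10.7);R=np.array([[np.cos(a),np.sin(a)],[-np.sin(a),np.cos(a)]])
m=(P[...,2]>.08)&(P[...,2]<.1)&(P[...,1]<-.2)
for x0,x1 in((.41,.5),(.5,.6)):
    q=P[m&(P[...,0]>x0)&(P[...,0]<x1)][:,:2]
    c,r=cv2.minEnclosingCircle((q*1000).astype(np.float32));c=np.array(c)/1000;print(c,r,"mat local",R@(c-M))
E
```

```text
[ 0.44991367 -0.31708084] 20.107316970825195 mat local [-0.05100745 -0.00072303]
[ 0.55119348 -0.29713916] 20.105554580688477 mat local [5.22138933e-02 6.76390442e-05]
```

Request:
servo_tool:
  increments: "0 0 -0.1 0 -4 -2 8.5;0 0 -0.25 0 -8 -4 8.5;0 0 -0.35 0 -12 -4.5 8.5;0 0 -0.5 0 -16 -4.5 8.5;0 0 -0.6 0 -20 -4.5 8.5;0 0 -0.7 0 -24 -4.5 8.5;0 0 -0.8 0.2 -28 -4.5 8.5;0 0 -0.9 0.4 -32 -4.5 8.5;0 0 -1 0.6 -36 -4.5 8.5;0 0 -1.1 0.8 -40 -4.5 8.5"

```text
time: 11.38
eef_pos: [0.4752, 0.175, 0.2358]
tcp_rot: [0.86, 0.51, 0.0, 0.0]
contact_force: [0.1, -0.1, -0.5]
opening: 0.997
```

Request:
servo_tool:
  increments: "0 0 -0.45 7.9 -4.3 0 8.5;0 0 -0.45 7.9 -4.3 0 8.5;0 0 -0.45 7.9 -4.3 0 8.5;0 0 -0.45 7.9 -4.3 0 8.5;0 0 -0.45 7.9 -4.3 0 8.5;0 0 -0.45 7.9 -4.3 0 8.5;0 0 -0.45 7.9 -4.3 0 8.5"

```text
time: 11.97
eef_pos: [0.476, 0.2625, 0.2356]
tcp_rot: [0.727, 0.686, -0.0, -0.0]
contact_force: [-0.4, -0.2, 0.5]
opening: 0.996
```

```bash
python3 snap.py wrist w8
```

```text
11.97 [0.476  0.2625 0.2356] [ 0.727  0.686 -0.    -0.   ] [-0.4 -0.2  0.5] 0.9964521906298661
```

View pics/w8.png

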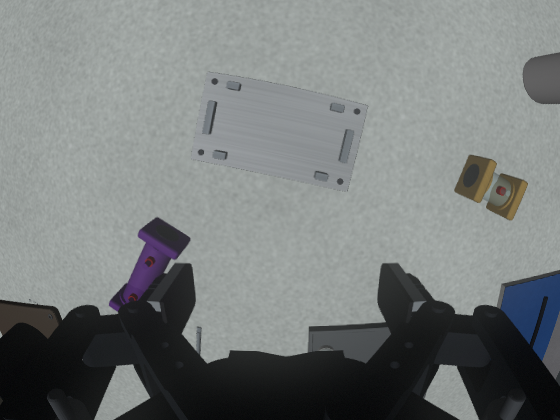

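```bash
python3 - <<'E'
import numpy as np,cv2,pickle
from h import cast,dep
W=pickle.load(open("w8.pkl","rb"));im=cv2.imread("pics/w8.png");g=cv2.cvtColor(im,cv2.COLOR_BGR2GRAY)
pts=[]
for x,y in [(215,82),(358,112),(340,182),(201,153)]:
    r=g[y-6:y+7,x-6:x+7].astype(float); w=np.clip(np.median(r)-25-r,0,None); yy,xx=np.mgrid[-6:7,-6:7]
    pts.append([x+(w*xx).sum()/w.sum(),y+(w*yy).sum()/w.sum()])
p=cast(W,pts,.010,True);print(np.round(pts,1).tolist(),np.round(p*1000,1).tolist());print("c",p.mean(0)); 
for i,j in((0,1),(3,2)): v=p[j]-p[i];print(np.linalg.norm(v),np.degrees(np.arctan2(v[1],v[0])))
c=cast(W,[(209,71),(368,105),(348,191),(191,160)],.010,True);print(c.mean(0),np.round(c*1000,1).tolist())
m=(abs(p.mean(0)-dep("w8"))[...,:2].max(-1)<.04);print(np.nanmedian(dep("w8")[m],0))
# stops
P=dep("w8");m=(P[...,2]>.018)&(P[...,2]<.03)&(np.hypot(P[...,0]-.47,P[...,1]-.323)<.1)
k,l,st,ce=cv2.connectedComponentsWithStats(m.astype(np.uint8))
for i in range(1,k):
    if st[i,4]>15: print("stop",st[i,4],np.round(ce[i]),np.round(np.median(P[l==i],0)*1000,1))
E
```

```text
[[214.3, 81.0], [356.6, 111.0], [339.7, 181.0], [200.7, 151.8]] [[405.3, 385.2, 10.0], [558.0, 342.9, 10.0], [536.6, 265.6, 10.0], [384.0, 308.0, 10.0]]
c [0.47095552 0.32544755 0.01      ]
0.15847737758745004 -15.484063900458093
0.15839790106213492 -15.50732670505368
[0.47218871 0.32509729 0.01      ] [[400.0, 397.3, 10.0], [571.2, 349.5, 10.0], [545.8, 253.8, 10.0], [371.7, 299.8, 10.0]]
[0.4712032  0.3257823  0.01037897]
stop 100 [233.  85.] [427.6 376.7  22.4]
stop 269 [209. 117.] [399.2 345.   22.1]
stop 101 [337. 107.] [534.6 347.   22.3]
stop 254 [346. 145.] [542.9 306.4  22.2]
stop 111 [219. 155.] [407.3 303.9  22.2]
stop 102 [321. 176.] [514.  274.2  22.4]
```

Request:
servo_tool:
  increments: "0 0 0 -3.3 1.8 0 8.5;0 0 0 -6.6 3.6 0 8.5;0 0 0 -9.9 5.4 0 8.5;0 0 0 -13.2 7.2 0 8.5;0 0 0 -16.5 9 0 8.5;0 0 0 -19.8 10.8 0 8.5;0 0 0 -23.1 12.6 2 8.5;0 0 0 -26.4 14.4 4 8.5;0 0 0 -29.5 16.1 5 8.5;0 0 0 -29.5 16.1 7 8.5"

```text
time: 12.85
eef_pos: [0.6235, -0.0475, 0.1671]
tcp_rot: [0.729, 0.685, 0.001, 0.003]
contact_force: [0.1, 0.1, 1.0]
opening: 0.997
```

Request:
servo_tool:
  increments: "0 0 0 0 0 4 8.5;0 0 0 0 0 4 8.5;0 0 0 0 0 4 8.5;0 0 0 0 0 4 8.5"

```text
time: 13.18
eef_pos: [0.6209, -0.0406, 0.1272]
tcp_rot: [0.727, 0.687, 0.0, 0.001]
contact_force: [0.8, 0.0, 0.0]
opening: 0.999
```

```bash
python3 snap.py wrist w9; python3 - <<'E'
import numpy as np,cv2,pickle
from h import cast,dep
W=pickle.load(open("w9.pkl","rb"));im=cv2.imread("pics/w9.png");hw=cv2.cvtColor(im,cv2.COLOR_BGR2HSV);P=dep("w9")
red=((hw[...,0]<8)|(hw[...,0]>172))&(hw[...,1]>100)&(hw[...,2]>80)
k,l,st,ce=cv2.connectedComponentsWithStats(red.astype(np.uint8))
for i in range(1,k):
    if st[i,4]>10: print("red",st[i].tolist(),np.round(cast(W,ce[i:i+1],.066,True)*1000,1),np.nanmedian(P[l==i],0))
br=(hw[...,0]>12)&(hw[...,0]<30)&(hw[...,1]>110)&(hw[...,2]>80)&(P[...,2]>.053)&(P[...,2]<.064)
k,l,st,ce=cv2.connectedComponentsWithStats(br.astype(np.uint8))
for i in range(1,k):
    if st[i,4]>60: 
        c,wh,a=cv2.minAreaRect((P[l==i][:,:2]*1000).astype(np.float32));print("fl",st[i].tolist(),np.round(c,1),np.round(wh,1),a)
E
```

```text
13.18 [ 0.6209 -0.0406  0.1272] [0.727 0.687 0.    0.001] [0.8 0.  0. ] 0.9990465571401284
red [277, 179, 15, 12, 84] [[622.3  -7.4  66. ]] [ 0.62218826 -0.00853482  0.05735356]
red [0, 195, 13, 75, 593] [[381.8 -34.   66. ]] [ 0.32670559 -0.05032087  0.02357265]
red [278, 267, 14, 13, 87] [[619.1 -65.   66. ]] [ 0.6187863  -0.06866258  0.05750426]
fl [243, 137, 83, 18, 1465] [623.4  14.6] [10.8 50.2] 86.74114227294922
fl [271, 157, 28, 5, 93] [623.2   5.9] [ 2.6 16.9] 86.97108459472656
fl [273, 292, 21, 4, 67] [616.9 -88. ] [ 3.3 14.2] 87.04972076416016
fl [249, 300, 71, 13, 846] [617.  -96.4] [10.6 50.3] 86.9395751953125
```

View pics/w9.png

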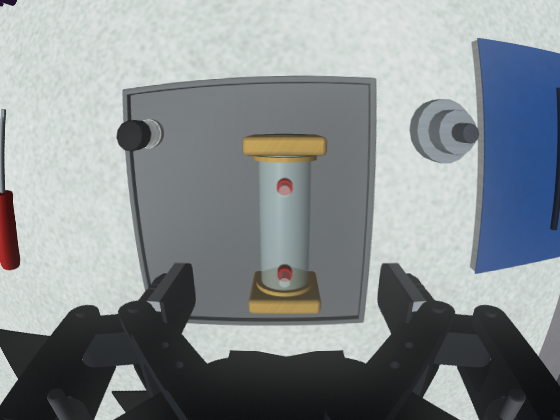

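Request:
servo_tool:
  increments: "0 0 0 -0.05 0 0 6.5;0 0 0 -0.05 0 3 6.5;0 0 0 -0.05 0 6 6.5;0 0 0 -0.05 0 8 6.5;0 0 0 -0.05 0 9.5 6.5;0 0 0 -0.05 0 10 6.5;0 0 0 -0.05 0 10 6.5"

```text
time: 13.82
eef_pos: [0.6204, -0.0406, 0.0259]
tcp_rot: [0.726, 0.688, -0.0, -0.0]
contact_force: [-1.0, -0.7, -0.1]
opening: 0.76
```

Request:
servo_tool:
  increments: "0 0 0 0 0 0 5;0 0 0 0 0 0 2.5;0 0 0 0 0 0 2.5;0 0 0 0 0 0 2.5;0 0 0 0 0 0 2.5;0 0 0 0 0 0 2.5;0 0 0 0 0 0 2.5"
  grip_force: 50

```text
time: 14.4
eef_pos: [0.6219, -0.0412, 0.0284]
tcp_rot: [0.726, 0.687, 0.001, 0.001]
contact_force: [-2.1, 0.4, 6.0]
opening: 0.406
```

```bash
python3 snap.py wrist w10
```

```text
14.4 [ 0.6219 -0.0412  0.0284] [0.726 0.687 0.001 0.001] [-2.1  0.4  6. ] 0.4056739724259345
```

View pics/w10.png

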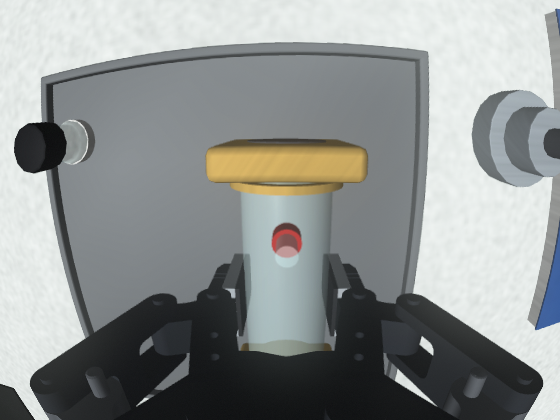

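Request:
servo_tool:
  increments: "0 0 0 0 0 -1.5 2.5;0 0 0 0 0 -5 2.5;0 0 0 0 0 -9 2.5;0 0 -0.1 3 -1.5 -12 2.5;0 0 -0.2 6.5 -3.1 -12 2.5;0 0 -0.3 10 -4.8 -12 2.5;0 0 -0.4 13.5 -6.5 -12 2.5;0 0 -0.5 17 -8.1 -12 2.5;0 0 -0.6 20.5 -9.8 -12 2.5;0 0 -0.7 24 -11.5 -12 2.5"

```text
time: 15.28
eef_pos: [0.5174, 0.2065, 0.1463]
tcp_rot: [0.444, 0.896, 0.0, 0.0]
contact_force: [1.6, 0.2, -2.7]
opening: 0.401
```

Request:
servo_tool:
  increments: "0 0 0 0 0 0 2.5;0 0 0 0 0 0 2.5"

```text
time: 15.45
eef_pos: [0.5174, 0.2068, 0.146]
tcp_rot: [0.445, 0.896, -0.0, -0.0]
contact_force: [0.3, -0.8, -2.2]
opening: 0.409
```

```bash
python3 snap.py side d11; cat > go.py <<'E'
import sys,numpy as np
from plant import ctrl
from scipy.spatial.transform import Rotation as R
s=ctrl.get_state();r=R.from_quat(s["tcp_rot"]);t=np.array([float(v) for v in sys.argv[1:4]])
x=r.as_matrix()[:,0];yaw=np.degrees(np.arctan2(x[1],x[0]))
print("yaw",yaw.round(2),"delta tool cm",np.round(r.inv().apply(t-s["eef_pos"])*100,2), "az for yaw",np.round(np.radians((yaw-float(sys.argv[4])+180)%360-180),4) if len(sys.argv)>4 else "", s["qpos"].round(2))
E
python3 go.py .471 .3255 .10 164.5
```

```text
15.45 [0.5174 0.2068 0.146 ] [ 0.445  0.896 -0.    -0.   ] [ 0.3 -0.8 -2.2] 0.40875113142306574
yaw 127.04 delta tool cm [12.42  3.45  4.6 ] az for yaw -0.6538 [ 0.2   0.13  1.95 -0.    1.06 -0.45]
```

View pics/d11.png

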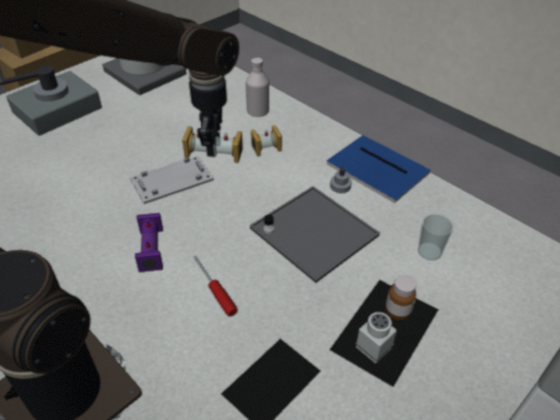

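Request:
servo_tool:
  increments: "0 0 -0.12 3 0.8 0 2.5;0 0 -0.24 6 1.6 0 2.5;0 0 -0.36 9 2.5 0 2.5;0 0 -0.48 12 3.4 1 2.5;0 0 -0.6 12.4 3.45 2 2.5;0 0 -0.654 12.4 3.45 4 2.5;0 0 -0.654 12.4 3.45 4.6 2.5;0 0 -0.654 12.4 3.45 4.6 2.5"

```text
time: 16.17
eef_pos: [0.4709, 0.3231, 0.0975]
tcp_rot: [0.137, 0.991, -0.002, -0.002]
contact_force: [0.2, -0.7, -2.0]
opening: 0.404
```

```bash
python3 go.py .471 .3255 .0340 164.5; python3 snap.py wrist w12
```

```text
yaw 164.21 delta tool cm [0.04 0.26 6.35] az for yaw -0.005 [ 0.42  0.23  1.94 -0.    0.98 -0.87]
16.17 [0.4709 0.3231 0.0975] [ 0.137  0.991 -0.002 -0.002] [ 0.2 -0.7 -2. ] 0.4037206647242021
```

View pics/w12.png

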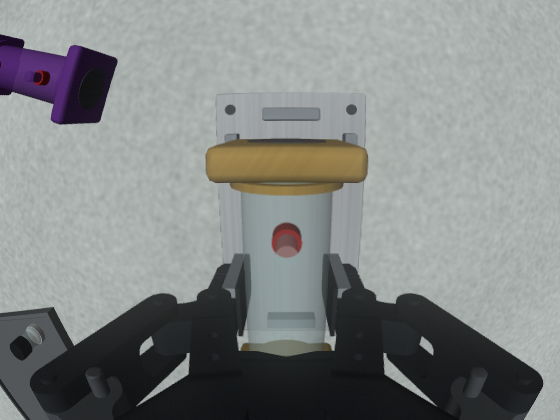

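Request:
servo_tool:
  increments: "0 0 0 0 0 3 2.5;0 0 0 0 0 3.5 2.5;0 0 0 0 0 3.5 2.5;0 0 0 0 0 3.5 2.5"

```text
time: 16.55
eef_pos: [0.4724, 0.3245, 0.0655]
tcp_rot: [0.136, 0.991, 0.0, 0.0]
contact_force: [0.6, 0.1, -3.0]
opening: 0.404
```

```bash
python3 go.py .471 .3255 .0340 164.5; python3 snap.py scene s13;  python3 -c "
import cv2
a=cv2.imread('pics/s13.png')[190:340,350:520]; cv2.imwrite('pics/s13z.png',cv2.resize(a,None,fx=4,fy=4,interpolation=2))"
```

```text
yaw 164.34 delta tool cm [0.16 0.06 3.15] az for yaw -0.0029 [ 0.42  0.28  1.95  0.    0.92 -0.87]
16.55 [0.4724 0.3245 0.0655] [0.136 0.991 0.    0.   ] [ 0.6  0.1 -3. ] 0.40437914252541607
```

View pics/s13z.png

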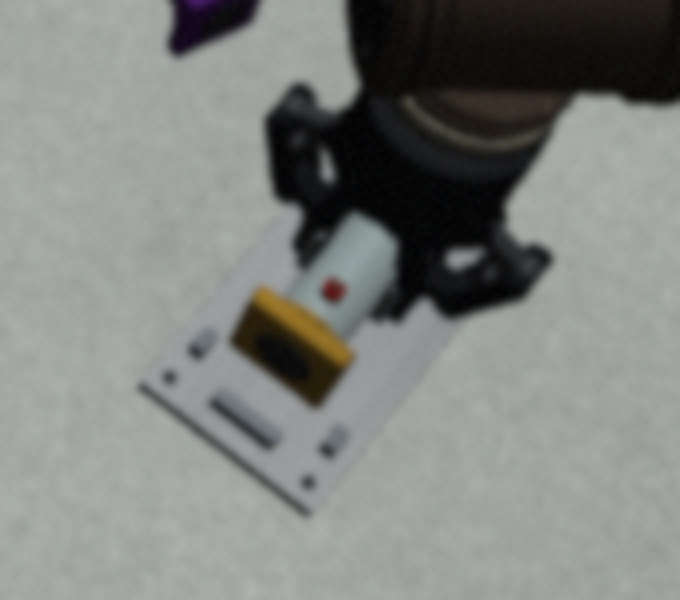

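Request:
servo_tool:
  increments: "0 0 0 0.15 0.05 1 2.5;0 0 0 0.15 0.05 2 2.5;0 0 0 0.15 0.05 2.8 2.5;0 0 0 0.15 0.05 3 2.5;0 0 0 0.15 0.05 3.2 2.5;0 0 0 0.15 0.05 3.2 2.5;0 0 0 0.15 0.05 3.2 2.5"

```text
time: 17.18
eef_pos: [0.4708, 0.326, 0.0328]
tcp_rot: [0.135, 0.991, 0.0, 0.0]
contact_force: [-0.3, 0.8, -2.3]
opening: 0.404
```

```bash
python3 go.py .471 .3255 .0324 164.5; python3 snap.py scene s14;  python3 -c "
import cv2
a=cv2.imread('pics/s14.png')[190:340,350:520]; cv2.imwrite('pics/s14z.png',cv2.resize(a,None,fx=4,fy=4,interpolation=2))"
```

```text
yaw 164.43 delta tool cm [-0.03 -0.04  0.04] az for yaw -0.0012 [ 0.43  0.33  1.95 -0.    0.85 -0.87]
17.18 [0.4708 0.326  0.0328] [0.135 0.991 0.    0.   ] [-0.3  0.8 -2.3] 0.40413459914867095
```

View pics/s14z.png

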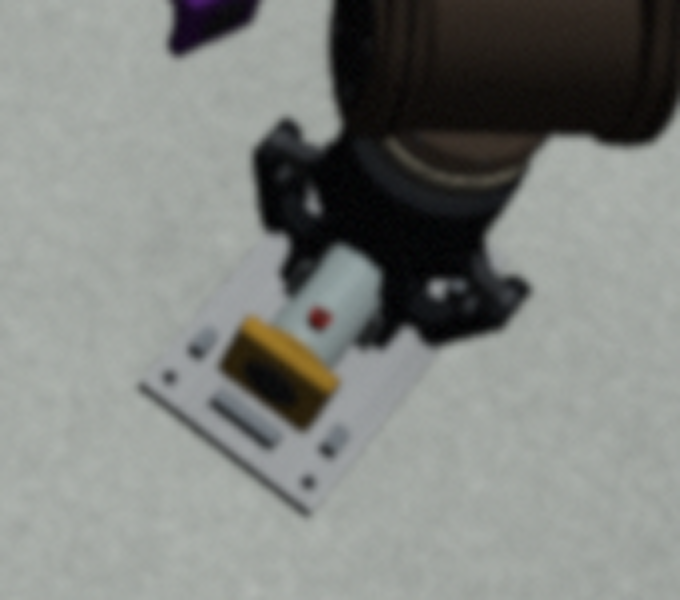

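Centred. Lower to contact.

Request:
servo_tool:
  increments: "0 0 0 0 0 0.15 2.5;0 0 0 0 0 0.15 2.5;0 0 0 0 0 0.15 2.5"

```text
time: 17.48
eef_pos: [0.4711, 0.326, 0.0324]
tcp_rot: [0.135, 0.991, 0.0, 0.0]
contact_force: [-2.7, -1.7, 4.4]
opening: 0.404
```

Request:
servo_tool:
  increments: "0 0 0 0 0 0 4;0 0 0 0 0 0 5.5;0 0 0 0 0 0 6.5;0 0 0 0 0 0 6.5;0 0 0 0 0 0 6.5;0 0 0 0 0 -3 6.5;0 0 0 0 0 -7 6.5;0 0 0 0 0 -11 6.5;0 0 0 0 0 -15 6.5;0 0 0 0 0 -17 6.5"

```text
time: 18.32
eef_pos: [0.4726, 0.3268, 0.2075]
tcp_rot: [0.135, 0.991, 0.002, 0.004]
contact_force: [0.3, 1.4, 1.2]
opening: 0.762
```

Request:
servo_tool:
  increments: "0 0 0 0 0 0 7.5;0 0 0 0 0 0 7.5"

```text
time: 18.48
eef_pos: [0.4714, 0.3261, 0.2032]
tcp_rot: [0.135, 0.991, 0.001, 0.002]
contact_force: [-0.6, 0.5, 0.2]
opening: 0.878
```

```bash
python3 go.py .5535 -.297 .19 -2; python3 snap.py wrist w15; cat > cellchk.py <<'E'
import sys,numpy as np,cv2
from h import dep
n=sys.argv[1];im=cv2.imread(f"pics/{n}.png");hw=cv2.cvtColor(im,cv2.COLOR_BGR2HSV);P=dep(n)
br=(hw[...,0]>12)&(hw[...,0]<30)&(hw[...,1]>100)&(hw[...,2]>70)&(P[...,2]>.055)&(P[...,2]<.069)&(np.hypot(P[...,0]-.471,P[...,1]-.3255)<.1)
k,l,st,ce=cv2.connectedComponentsWithStats(br.astype(np.uint8));C=[]
for i in range(1,k):
    if st[i,4]>150:
        c,wh,a=cv2.minAreaRect((P[l==i][:,:2]*1000).astype(np.float32));print(st[i,4],np.round(c,1),np.round(wh,1),round(a,1),np.median(P[l==i][:,2]));C.append(c)
C=np.array(C);print("centre",C.mean(0));v=C[0]-C[1];print(np.degrees(np.arctan2(v[1],v[0])),np.linalg.norm(v))
E
python3 cellchk.py w15
```

```text
yaw 164.43 delta tool cm [-24.63 -57.83   1.25] az for yaw 2.9047 [ 0.43  0.1   1.87 -0.    1.17 -0.87]
18.48 [0.4714 0.3261 0.2032] [0.135 0.991 0.001 0.002] [-0.6  0.5  0.2] 0.878247925315677
721 [416.5 340.4] [49.8 10.1] 74.5 0.062168994292238
547 [524.  310.5] [49.5 10.4] 74.5 0.06188627647357679
centre [470.22705078 325.4647522 ]
164.45861055784948 111.61096597336223
```

View pics/w15.png

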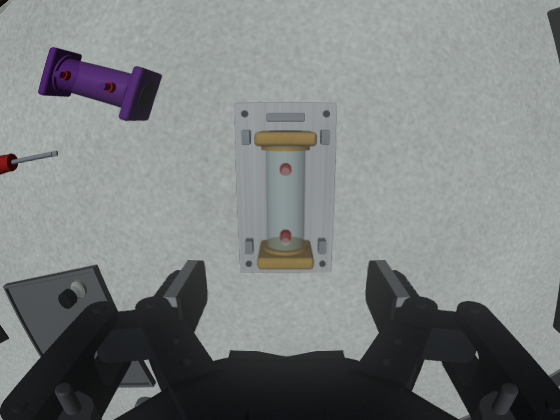

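Request:
servo_tool:
  increments: "0 0 -0.02 -1.6 -3.7 0 7.5;0 0 -0.05 -3.2 -7.4 0 7.5;0 0 -0.08 -4.8 -11.1 0 7.5;0 0 -0.11 -6.4 -14.8 0 7.5;0 0 -0.14 -8 -18.5 0 7.5;0 0 -0.17 -9.6 -22.2 0 7.5;0 0 -0.2 -11.2 -25.9 0 7.5;0 0 -0.22 -12.8 -29.6 0 7.5;0 0 -0.238 -14.4 -33.3 0 7.5;0 0 -0.238 -16 -37 0 7.5"

```text
time: 19.37
eef_pos: [0.5238, -0.0752, 0.1985]
tcp_rot: [0.017, 1.0, 0.001, -0.002]
contact_force: [0.7, 0.6, -0.7]
opening: 0.879
```

```bash
python3 go.py .5535 -.297 .17 178.05
```

```text
yaw 178.09 delta tool cm [ -3.72 -22.08   2.8 ] az for yaw 0.0006 [-0.33  0.01  1.97  0.    1.16 -1.87]
```

Request:
servo_tool:
  increments: "0 0 0 -0.7 -4 0 7.5;0 0 0 -1.4 -8 0 7.5;0 0 0 -2.1 -12 0 7.5;0 0 0 -2.8 -16 0 7.5;0 0 0 -3.5 -20 0.5 7.5;0 0 0 -3.7 -22 2.5 7.5;0 0 0 -3.7 -22 4 7.5;0 0 0 -3.7 -22 4 7.5;0 0 0 -3.7 -22 4 7.5"

```text
time: 20.12
eef_pos: [0.5531, -0.2936, 0.1575]
tcp_rot: [0.017, 1.0, 0.002, -0.003]
contact_force: [-0.2, 0.5, 0.1]
opening: 0.882
```

```bash
python3 go.py .5535 -.297 .0455 178.05; python3 snap.py wrist w16; python3 - <<'E'
import numpy as np,cv2
from h import dep
P=dep("w16")
m=(P[...,2]>.08)&(P[...,2]<.1)&(P[...,1]<-.2)
for x0,x1 in((.41,.5),(.5,.6)):
    q=P[m&(P[...,0]>x0)&(P[...,0]<x1)][:,:2]
    if len(q)>50: print(cv2.minEnclosingCircle((q*1000).astype(np.float32)))
E
```

```text
yaw 178.03 delta tool cm [-0.12 -0.39 11.2 ] az for yaw -0.0003 [-0.65  0.27  1.77  0.    1.11 -2.19]
20.12 [ 0.5531 -0.2936  0.1575] [ 0.017  1.     0.002 -0.003] [-0.2  0.5  0.1] 0.8818462203699637
((449.6011047363281, -317.3216552734375), 20.040517807006836)
((571.736328125, -420.3782653808594), 144.3045654296875)
```

View pics/w16.png

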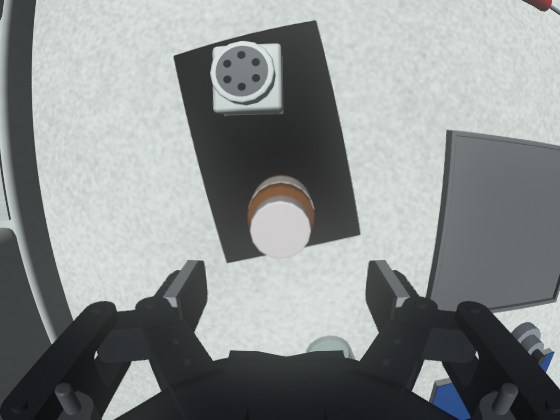

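Request:
servo_tool:
  increments: "0 0 0 -0.1 -0.2 3 7.5;0 0 0 -0.1 -0.2 6 7.5;0 0 0 -0.1 -0.2 9 7.5;0 0 0 -0.1 -0.2 10.5 7.5;0 0 0 -0.1 -0.2 11.1 7.5;0 0 0 -0.1 -0.2 11.1 7.5;0 0 0 -0.1 -0.2 11.1 7.5"

```text
time: 20.75
eef_pos: [0.5568, -0.2967, 0.0518]
tcp_rot: [0.016, 1.0, -0.001, 0.001]
contact_force: [0.3, -0.9, -0.1]
opening: 0.877
```

Request:
servo_tool:
  increments: "0 0 0 0 0 0 6;0 0 0 0 0 0 4;0 0 0 0 0 0 4;0 0 0 0 0 0 4;0 0 0 0 0 0 4;0 0 0 0 0 0 4;0 0 0 0 0 0 4"
  grip_force: 40

```text
time: 21.33
eef_pos: [0.5573, -0.2975, 0.053]
tcp_rot: [0.017, 1.0, -0.001, 0.002]
contact_force: [-0.8, 1.5, 6.1]
opening: 0.57
```

```bash
python3 go.py .5655 .0078 .17 178.05
```

```text
yaw 178.06 delta tool cm [  0.17  30.52 -11.75] az for yaw 0.0001 [-0.65  0.41  1.8   0.    0.93 -2.19]
```

Request:
servo_tool:
  increments: "0 0 0 0 0 -2 4;0 0 0 0 0 -6 4;0 0 0 0 0 -10 4;0 0 0 0 3 -11 4;0 0 0 0 7 -11 4;0 0 0 0 11 -11 4;0 0 0 0 15 -11 4;0 0 0 0 19 -11 4;0 0 0 -0.1 23 -11 4;0 0 0 -0.1 27 -11 4"

```text
time: 22.17
eef_pos: [0.5652, -0.0251, 0.1599]
tcp_rot: [0.017, 1.0, -0.0, -0.0]
contact_force: [1.2, -0.4, -2.2]
opening: 0.572
```

Request:
servo_tool:
  increments: "0 0 0 0 3 0 4;0 0 0 0 3.5 2 4;0 0 0 0 3.5 5 4;0 0 0 0 3.5 8 4;0 0 0 0 3.5 9.5 4;0 0 0 0 3.5 9.5 4;0 0 0 0 3.5 9.5 4"

```text
time: 22.75
eef_pos: [0.566, 0.0081, 0.0642]
tcp_rot: [0.017, 1.0, 0.0, -0.001]
contact_force: [1.0, 0.1, -1.5]
opening: 0.568
```

```bash
python3 go.py .5687 .0075 .0555 178.05; python3 snap.py wrist w17; python3 - <<'E'
import numpy as np,cv2
from h import dep
P=dep("w17")
m=(P[...,2]>.088)&(P[...,2]<.115)&(abs(P[...,0]-.565)<.04)&(abs(P[...,1]-.008)<.04)
q=P[m]; print(len(q),np.median(q,0),cv2.minEnclosingCircle((q[:,:2]*1000).astype(np.float32)))
E
```

```text
yaw 178.07 delta tool cm [-0.27 -0.06  0.87] az for yaw 0.0003 [-0.16  0.27  1.96 -0.    0.91 -1.7 ]
22.75 [0.566  0.0081 0.0642] [ 0.017  1.     0.    -0.001] [ 1.   0.1 -1.5] 0.5683652114643027
12963 [0.55573312 0.00813014 0.09943742] ((566.275146484375, 7.971705436706543), 40.861976623535156)
```

View pics/w17.png

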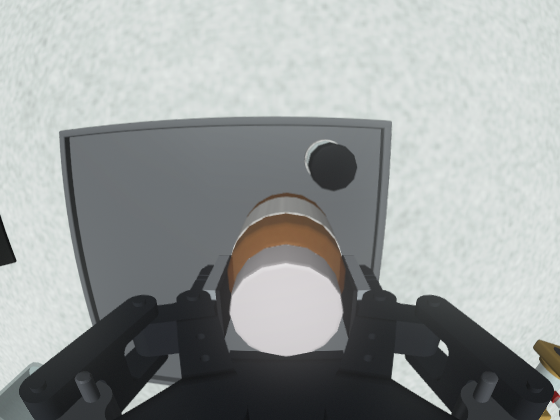

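Request:
servo_tool:
  increments: "0 0 0 -0.25 -0.05 0.5 4;0 0 0 -0.25 -0.05 0.8 4;0 0 0 -0.25 -0.05 0.8 4;0 0 0 -0.25 -0.05 0.8 4"

```text
time: 23.13
eef_pos: [0.5699, 0.0073, 0.0578]
tcp_rot: [0.017, 1.0, -0.0, 0.0]
contact_force: [0.2, 0.1, -2.3]
opening: 0.566
```

Request:
servo_tool:
  increments: "0 0 0 0 0 0.15 4;0 0 0 0 0 0.15 4;0 0 0 0 0 0.15 4"

```text
time: 23.38
eef_pos: [0.5696, 0.0075, 0.0559]
tcp_rot: [0.017, 1.0, 0.0, 0.0]
contact_force: [-0.1, 0.6, -3.1]
opening: 0.572
```

Request:
servo_tool:
  increments: "0 0 0 0.1 0 0.1 4;0 0 0 0.1 0 0.15 4;0 0 0 0.1 0 0.15 4"

```text
time: 23.63
eef_pos: [0.5689, 0.0074, 0.055]
tcp_rot: [0.017, 1.0, -0.0, 0.0]
contact_force: [-2.1, 0.5, 2.1]
opening: 0.569
```

Request:
servo_tool:
  increments: "0 0 0 0 0 0 6;0 0 0 0 0 0 7.5;0 0 0 0 0 0 7.5;0 0 0 0 0 0 7.5;0 0 0 0 0 -4 7.5;0 0 0 0 0 -8 7.5;0 0 0 0 0 -12 7.5;0 0 0 0 -3 -13 7.5;0 0 0 0 -6 -13 7.5;0 0 0 0 -8 -13 7.5"

```text
time: 24.47
eef_pos: [0.5669, -0.0744, 0.1868]
tcp_rot: [0.017, 1.0, -0.001, 0.002]
contact_force: [1.0, 0.1, -0.5]
opening: 0.878
```

```bash
python3 go.py .4510 -.3165 .17 178.05; python3 snap.py wrist w18; python3 - <<'E'
import numpy as np,cv2
from h import dep
P=dep("w18")
m=(P[...,2]>.083)&(P[...,2]<.1)&(abs(P[...,0]-.563)<.04)&(abs(P[...,1]-.008)<.04)
q=P[m]; print(len(q),np.median(q,0),cv2.minEnclosingCircle((q[:,:2]*1000).astype(np.float32)))
E
```

```text
yaw 178.08 delta tool cm [ 10.78 -24.58   1.68] az for yaw 0.0005 [-0.31  0.11  1.89 -0.    1.13 -1.84]
24.47 [ 0.5669 -0.0744  0.1868] [ 0.017  1.    -0.001  0.002] [ 1.   0.1 -0.5] 0.8781501388627335
2039 [0.56125966 0.00549229 0.09015181] ((562.3501586914062, 6.673274040222168), 20.118595123291016)
```

View pics/w18.png

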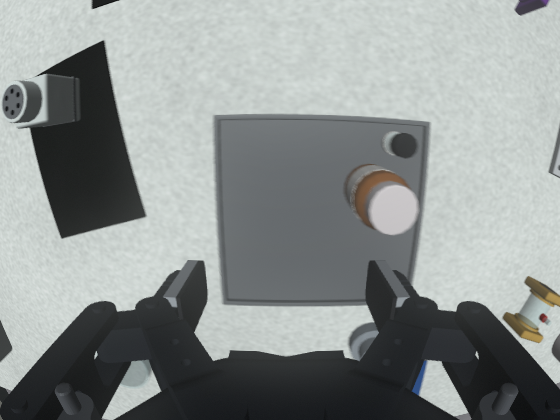

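Request:
servo_tool:
  increments: "0 0 0 1.6 -3.6 0 7.5;0 0 0 3.2 -7.2 0 7.5;0 0 0 4.8 -10.8 0 7.5;0 0 0 6.4 -14.4 0 7.5;0 0 0 8 -18 0 7.5;0 0 0 9.6 -21.6 0 7.5;0 0 0 10.8 -24.6 1 7.5;0 0 0 10.8 -24.6 4 7.5;0 0 0 10.8 -24.6 7 7.5;0 0 0 10.8 -24.6 7 7.5"

```text
time: 25.35
eef_pos: [0.446, -0.3121, 0.108]
tcp_rot: [0.018, 1.0, 0.004, -0.004]
contact_force: [-1.1, 1.6, -0.4]
opening: 0.878
```

Request:
servo_tool:
  increments: "0 0 0 0 0 0 7.5;0 0 0 0 0 0 7.5"

```text
time: 25.52
eef_pos: [0.4504, -0.3148, 0.1155]
tcp_rot: [0.017, 1.0, -0.0, 0.001]
contact_force: [0.3, 0.4, -0.1]
opening: 0.882
```

```bash
python3 go.py .4502 -.3170 .043 178.05; python3 snap.py wrist w19
```

```text
yaw 178.1 delta tool cm [ 0.02 -0.21  7.25] az for yaw 0.0009 [-0.79  0.16  1.98  0.    1.   -2.33]
25.52 [ 0.4504 -0.3148  0.1155] [ 0.017  1.    -0.     0.001] [ 0.3  0.4 -0.1] 0.8817378597348398
```

View pics/w19.png

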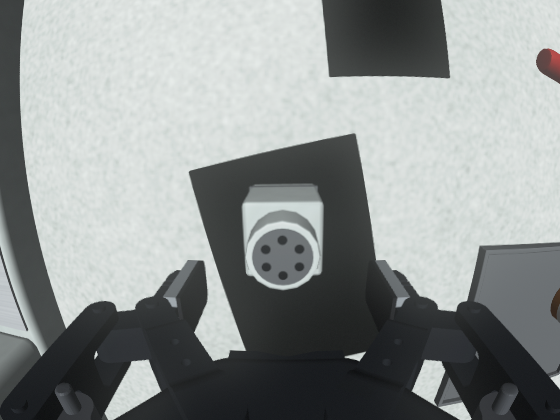

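Request:
servo_tool:
  increments: "0 0 0 0 -0.2 2 7.5;0 0 0 0 -0.2 5 7.5;0 0 0 0 -0.2 7 7.5;0 0 0 0 -0.2 7.3 7.5;0 0 0 0 -0.2 7.3 7.5;0 0 0 0 -0.2 7.3 6;0 0 0 0 -0.2 7.3 4;0 0 0 0 -0.2 7.3 4;0 0 0 0 -0.2 7.3 4;0 0 0 0 -0.2 7.3 4"

```text
time: 26.4
eef_pos: [0.4512, -0.3179, 0.0439]
tcp_rot: [0.017, 1.0, -0.001, 0.002]
contact_force: [-0.1, 0.4, 5.8]
opening: 0.557
```

Request:
servo_tool:
  increments: "0 0 0 0 0 0 4;0 0 0 0 0 0 4;0 0 0 0 0 0 4"

```text
time: 26.65
eef_pos: [0.4511, -0.3179, 0.0439]
tcp_rot: [0.017, 1.0, -0.001, 0.002]
contact_force: [1.6, 0.2, 6.5]
opening: 0.554
```

Request:
servo_tool:
  increments: "0 0 0 0 0 -3 4;0 0 0 0 0 -7 4;0 0 0 0 0 -11 4;0 0 0 -1.5 3.5 -12 4;0 0 0 -3 7 -12 4;0 0 0 -4.5 10.5 -12 4;0 0 0 -6 14 -12 4;0 0 0 -7.5 17.5 -12 4;0 0 0 -9 21 -12 4;0 0 0 -10.1 23.8 -12 4"

```text
time: 27.48
eef_pos: [0.5588, -0.0796, 0.1611]
tcp_rot: [0.016, 1.0, 0.0, -0.0]
contact_force: [0.3, -0.1, -3.1]
opening: 0.554
```

Request:
servo_tool:
  increments: "0 0 0 0 0 0 4;0 0 0 0 0 3 4;0 0 0 0 0 7 4;0 0 0 0 0 9 4;0 0 0 0 0 10 4;0 0 0 0 0 10 4;0 0 0 0 0 10 4"

```text
time: 28.07
eef_pos: [0.5587, -0.0826, 0.0617]
tcp_rot: [0.017, 1.0, -0.0, 0.0]
contact_force: [1.1, -0.6, -2.6]
opening: 0.558
```

```bash
python3 go.py .5603 -.0838 .0465 178.05
```

```text
yaw 178.05 delta tool cm [-0.16 -0.11  1.52] az for yaw -0.0001 [-0.33  0.27  1.97 -0.    0.9  -1.86]
```

Request:
servo_tool:
  increments: "0 0 0 -0.1 -0.1 1 4;0 0 0 -0.1 -0.1 1.4 4;0 0 0 -0.1 -0.1 1.4 4;0 0 0 -0.1 -0.1 1.4 4"

```text
time: 28.4
eef_pos: [0.5597, -0.0834, 0.0477]
tcp_rot: [0.017, 1.0, -0.0, 0.0]
contact_force: [-0.4, 0.0, -2.3]
opening: 0.561
```

Request:
servo_tool:
  increments: "0 0 0 0 0 0.15 4;0 0 0 0 0 0.15 4;0 0 0 0 0 0.15 4"

```text
time: 28.65
eef_pos: [0.5597, -0.0833, 0.0461]
tcp_rot: [0.017, 1.0, -0.0, 0.0]
contact_force: [0.0, -0.3, -1.5]
opening: 0.556
```

Request:
servo_tool:
  increments: "0 0 0 0 0 0.1 4;0 0 0 0 0 0.1 4;0 0 0 0 0 0.1 4"

```text
time: 28.9
eef_pos: [0.5598, -0.0833, 0.046]
tcp_rot: [0.017, 1.0, -0.0, -0.0]
contact_force: [-3.7, 1.1, 5.5]
opening: 0.559
```

Request:
servo_tool:
  increments: "0 0 0 0 0 0 6;0 0 0 0 0 0 7;0 0 0 0 0 0 7;0 0 0 0 0 0 7;0 0 0 0 0 -4 7;0 0 0 0 0 -8 7;0 0 0 0 0 -12 7;0 0 0 0 0 -16 7;0 0 0 0 3 -18 7;0 0 0 0 3 -18 7"

```text
time: 29.73
eef_pos: [0.5638, -0.0515, 0.2323]
tcp_rot: [0.016, 1.0, -0.001, 0.006]
contact_force: [0.2, 0.3, 1.2]
opening: 0.819
```

Request:
servo_tool:
  increments: "0 0 0 0 0 0 7;0 0 0 0 0 0 7;0 0 0 0 0 0 7"

```text
time: 29.98
eef_pos: [0.5594, -0.0535, 0.2224]
tcp_rot: [0.017, 1.0, 0.0, -0.002]
contact_force: [0.4, 0.2, -0.2]
opening: 0.815
```

```bash
python3 snap.py wrist w20;python3 snap.py side d20; python3 - <<'E'
import numpy as np,cv2
from h import dep
P=dep("w20")
for c in ((.563,.008),(.559,-.0835)):
    m=(P[...,2]>.085)&(P[...,2]<.1)&(abs(P[...,0]-c[0])<.04)&(abs(P[...,1]-c[1])<.04)
    q=P[m]; print(len(q),np.median(q,0),cv2.minEnclosingCircle((q[:,:2]*1000).astype(np.float32)))
E
```

```text
29.98 [ 0.5594 -0.0535  0.2224] [ 0.017  1.     0.    -0.002] [ 0.4  0.2 -0.2] 0.814532084165172
30.03 [ 0.5594 -0.0535  0.2223] [ 0.017  1.     0.    -0.002] [-0.2  0.  -0.4] 0.816329213002537
1619 [0.56138008 0.00603624 0.09021938] ((562.2879638671875, 6.448083400726318), 19.978422164916992)
1711 [ 0.5570278  -0.08300082  0.09081603] ((558.02783203125, -83.29412078857422), 19.933303833007812)
```

View pics/w20.png

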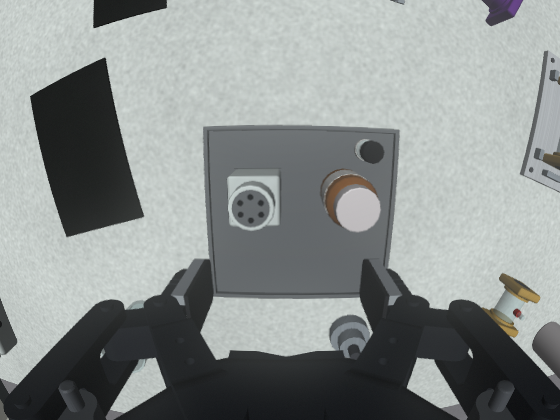

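View pics/d20.png

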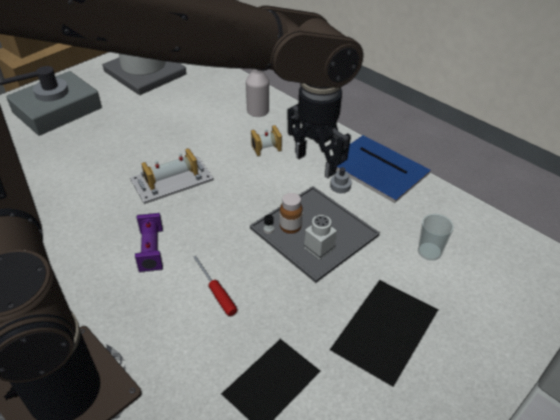

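All is in place: the jar and the canister are back within 2 mm, the cell is in the mount, and the robot is clear of everything. Handing the job in.

```bash
python3 -c "
from plant import ctrl; print(ctrl.sign_off())"
```

```text
the job is handed in; nothing more can be done
None
```

The task is finished and handed in at about 30 s of the 141 s allowed; the sign-off gave no verdict. I stood the jar and then the canister on the larger black mat, and laid the long cell ports up in the mount and released it. Then I put the jar and the canister back in the tray.

What my last checks with the wrist camera showed:

| Item | Result |
|---|---|
| Jar and canister on the mat (checked before the cell was moved) | Within about 52 mm of the mat's centre along its length and 1 mm across |
| Cell in the mount (checked just after release) | Centre within 1 mm, aligned to about 0.1°, flange tops at 62 mm as expected |
| Jar back in the tray | About 1.6 mm from its start position |
| Canister back in the tray | About 1 mm from its start position |

In the final side view the cell is in the mount, jar and canister stand upright, and the vial, short cell, die and beaker look unmoved. I judged the bystanders by eye and did not measure them. The gripper ended open and clear above the tray.

One disagreement: before any move, the side camera's positions for the tray and jar were up to about 7 mm off the wrist camera's. I worked from the wrist camera, whose tray and mat sizes matched the given ones to about 1 mm.

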